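# Set a shock mount's clamp gap with a flat gauge

## Robot

A 6-joint arm with a two-finger parallel gripper is mounted at the origin on the work surface. World frame = base frame: x ahead of the robot, y to its left, z up, the work surface at z = 0. Lengths are in m, angles in rad, forces in N, time in s.
With the tool pointing down it reaches from about 0.275 to 0.75 m from the base axis. Payload 10.2 kg.
Tool frame: the origin (TCP) lies on the centre line of the jaws, within the pads' length; the fingertips stand 17 mm ahead of it and the grasp point (between the pads) lies 2 mm behind it; z points along the fingers, y is the line along which they close (so a half turn about z gives the same grasp; the last joint's range is limited). The gripper opens to 85 mm and grips with 20 to 120 N. Pads are 22 mm wide; open, the fingers measure 114 mm over their backs; the gripper's body (76 mm by 85 mm) begins 54 mm behind the grasp point. The pads swing forward as they close: fully open they stand 13 mm farther back than shut.
Start: joints at [-1.402, 0.313, 1.498, -0, 1.331, -0.223], TCP at [0.2, -0.485, 0.248] pointing down, gripper open.
Joint ranges: [-2.94, 2.94], [-0.97, 2.17], [0.19, 2.56], [-1.23, 4.37], [0.02, 3.11], [-2.88, 2.88]. Speed limits (rad/s): [2.39, 2.39, 3.01, 3.14, 3.14, 3.14].

## Interface

Orientations are given as a 3x3 rotation matrix whose columns are the frame's x, y, z axes.
In Python, from workcell import env gives the robot as it stands.
- The arm moves only by the tool drive_tool, never from a script. Its argument "deltas" is a list of rows, each an object of numbers: "hand": the opening, from 0 (shut) to 1 (fully open); "dx", "dy", "dz": the shift along the tool's x, y, z as a fraction of full scale; "ax", "ay", "az": the turn, a rotation vector about the tool's x, y, z as a fraction of full scale. A call has 1 to 10 rows; each row is the pose to reach, as a shift and turn from the pose commanded when the call began, along the tool's axes at that moment; what a row does not reach only later rows make up. Full scale, the value 1, is 150 mm for a shift and 90 degrees for a turn. A row lasts 1/8 s, in which the tool goes at most 62.5 mm and 10.7 degrees, less where a joint would pass 70% of its speed; a pose out of reach is approached as far as the arm can. A call with a number of a shift or a turn outside -1 to 1 is refused whole. A call with a gripper value outside its range is refused whole. The fingers move at their own pace and stop on an object; "squeeze" is the grip in N (left out, the last holds). Time passes only in rows, so rows that repeat a pose let the fingers close. It gives the time, the measured TCP pose, the force, the opening and the grip force at its end, in the units of the state.
- env.get_state(): the state, without advancing time (a new reading comes with each control period).
- env.capture(name): name is "scene" or "top"; returns a dict with "frame" (384x512x3 uint8, red, green, blue), "mtx" (3x3 intrinsics, pixels), "R" (3x3) and "t" (3): a world point X has camera coordinates R X + t. Camera axes: x right, y down, z forward; pixel columns grow to the right and rows downward; lengths in m; the calibration is good to about 2 mm. A picture is of the moment at which its call begins. There is no depth.
- env.finish_job(): hands the job in; it is judged then, once.
The state is a dict: "clock": time; "joint_pos": joint angles; "qvel": joint speeds; "joint_torque": joint torques, N m; "eef_pos": TCP position; "tool_rot": TCP orientation; "contact_force": force on the tool from outside, world axes, zero at the start; "ft_torque": the same for the moment, N m; "width": opening from 0.0 (shut) to 1.0 (fully open); "grip_force": force on a finger pad.
Only numpy, scipy, OpenCV 4.12 (cv2) and the standard library are available. Lean on these libraries where they do the work, as an engineer would, in place of code of your own. Each camera call takes 0.05 s, during which the arm holds its last target. There are 200 camera calls.

## Task

Set the clamp of the black microphone shock mount with the flat gauge: lift the blue-handled gauge out of the pink pencil holder and slide its blade down into the slanted clamp gap until the tip rests on the bottom of the gap, with the red line level with the mouth. Let go of the gauge and push the white knob inward until the sliding jaw is snug against the blade. Then draw the gauge straight out without shifting the jaw and stand it back at the bottom of its own flat slot in the holder, leaving the marker and the dragon undisturbed.

Things in the scene. Friction and masses are not known exactly. Their poses are not given: they have to be found in the camera images.
- gauge: Flat gauge, 145 mm long. Origin: centre of the blade's tip; z runs from tip to handle end. Steel blade 30 mm wide (x), 8 mm thick (y), z 0 to 70 mm, red line at 50 mm; blue handle 30 (x) by 20 mm (y), z 70 to 145 mm. Same when turned half round. Starts standing blade down in the holder's flat slot, x and y along the holder's.
- holder: Pink ceramic pencil holder, a fixed block 70 mm (x) by 150 mm (y) by 85 mm high. Origin at the centre of its underside, z up. The gauge's slot is at y = -35 mm, the marker's round hole at y = +35 mm; both 60 mm deep.
- holder_hole0 (a point): Centre of the mouth of the gauge's slot, in the top face of the holder. The slot is 36 mm along the holder's x and 14 mm along its y, and 60 mm deep (its bottom is 25 mm above the desk).
- clamp: Dark grey clamp, fixed, with the gap. z points out of the gap, 25 degrees from vertical, leaning to the mount's -x; y level. Origin at the mouth (110 mm above the desk), mid-width, on the fixed plate's face. The gap spans y = 0 to the jaw joint's value, x = -17 to 17 mm (end walls reach x = 23, y = 26 mm), bottom at z = -50 mm; mouth rim flush at z = 0.
- mount: Black acrylic shock mount that carries the clamp, fixed. Origin under the middle of the clamp, z up. Base plate 190 by 150 mm (x -60 to 130 mm), low double ring of 100 mm diameter on its +x side, up to 60 mm high. The clamp origin is at x = -20, y = -30, z = 110 mm.
- jaw (a joint): Opening of the clamp gap in m: distance from the fixed plate to the aluminium sliding jaw (0 shut, at most 0.020). The jaw slides along the clamp's y and stays where it is left; it takes about 3 N to slide.
- knob_face (a point): Centre of the outer face of the white push knob (disc of 40 mm diameter, 10 mm thick, on a 16 mm stem) that moves with the jaw. The face looks along the clamp's +y; pushing it along -y closes the gap. It is 72 mm from the jaw's gripping face and 26 mm below the mouth along the clamp's z.
- marker: Bystander: yellow marker with black cap, 17 mm thick and 110 mm long, standing in the holder's round hole. Origin at its foot.
- dragon: Bystander: loose green plastic dragon figurine, 100 mm high on a grey disc of 72 mm diameter. Origin at the centre of its underside.
Things that resemble listed ones, but are neither listed nor needed, are in the scene too. What is shaped like the gauge but yellow is not meant. What is shaped like the mount but turquoise is not meant.

How it is judged:
By the outcome, as a careful person would: the job done as asked, in the order asked, and still so for the second after the job is handed in, with the robot touching nothing.
It also fails if it takes over 72 s, if anything falls off the work surface, if the arm or the gripper's body presses on something with over 40 N, if the wrist force passes 120 N, or if a joint passes its speed limit or range.

## Working session

There is one attempt and no reset: what is moved stays moved. The work goes in short steps, Python scripts to look and compute and a tool call to move; the robot and the scene stay as the last step left them, time stands still between calls to the robot, and variables do not carry over. Pictures are saved under pics/ and viewed, at most 11 in all, crops included, and the job is handed in when it is done.

Besides the shell and the picture viewer there is one more tool, called after "Emit:" by a JSON object that holds its "name" and its "arguments". drive_tool: Moves the arm, as the interface text tells. Its arguments: {"type":"object","properties":{"deltas":{"type":"array"},"squeeze":{"type":"number"}},"required":["deltas"]}

```bash
ls && mkdir -p pics
cat > h.py <<'E'
import numpy as np, cv2
from workcell import env
def cap(n,save=None):
    c=env.capture(n); c={k:np.array(v) for k,v in c.items()}
    if save: cv2.imwrite('pics/'+save,cv2.cvtColor(c['frame'],cv2.COLOR_RGB2BGR))
    return c
def proj(c,X):
    p=c['mtx']@(c['R']@np.asarray(X,float)+c['t']); return p[:2]/p[2]
def ray(c,uv):
    d=c['R'].T@np.linalg.solve(c['mtx'],[uv[0],uv[1],1.]); return -c['R'].T@c['t'], d/np.linalg.norm(d)
def onz(c,uv,z):
    o,d=ray(c,uv); return o+d*(z-o[2])/d[2]
def tri(c1,u1,c2,u2):
    o1,d1=ray(c1,u1);o2,d2=ray(c2,u2)
    s=np.linalg.lstsq(np.c_[d1,-d2],o2-o1,rcond=None)[0]
    a,b=o1+s[0]*d1,o2+s[1]*d2
    return (a+b)/2,np.linalg.norm(a-b)
E
python3 - <<'E'
from h import *
for n in('scene','top'):
    c=cap(n); cv2.imwrite(f'pics/{n}0.png',cv2.resize(cv2.cvtColor(c['frame'],cv2.COLOR_RGB2BGR),(800,600),interpolation=cv2.INTER_CUBIC))
    print(n,-c['R'].T@c['t'],c['R'][2],c['mtx'][0,0])
    np.savez(n+'0.npz',**c)
s=env.get_state();print(s['eef_pos'],s['tool_rot'],s['clock'])
E
```

```text
pics
scene [ 1.11650426 -0.27908012  0.78133814] [-0.61611966  0.25969775 -0.74360853] 363.34146327421615
top [ 0.41353683 -0.03952787  1.24759649] [ 0.10437874  0.01013147 -0.99448601] 403.8518982541872
[ 0.20042036 -0.48501111  0.24778393] [[ 9.24227337e-01  3.81842625e-01 -1.99021865e-04]
 [ 3.81842585e-01 -9.24226628e-01  1.17511321e-03]
 [ 2.64767008e-04 -1.16206678e-03 -9.99999290e-01]] 0.1
```

View pics/scene0.png

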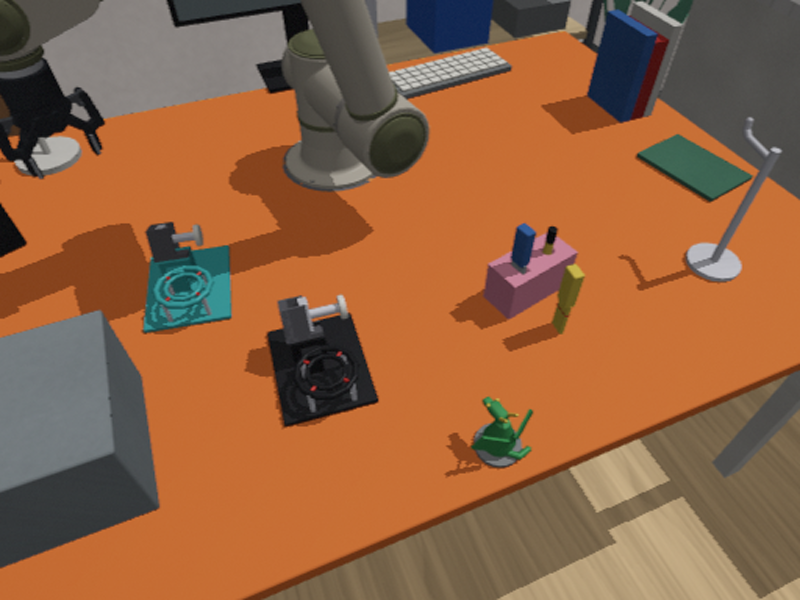

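View pics/top0.png

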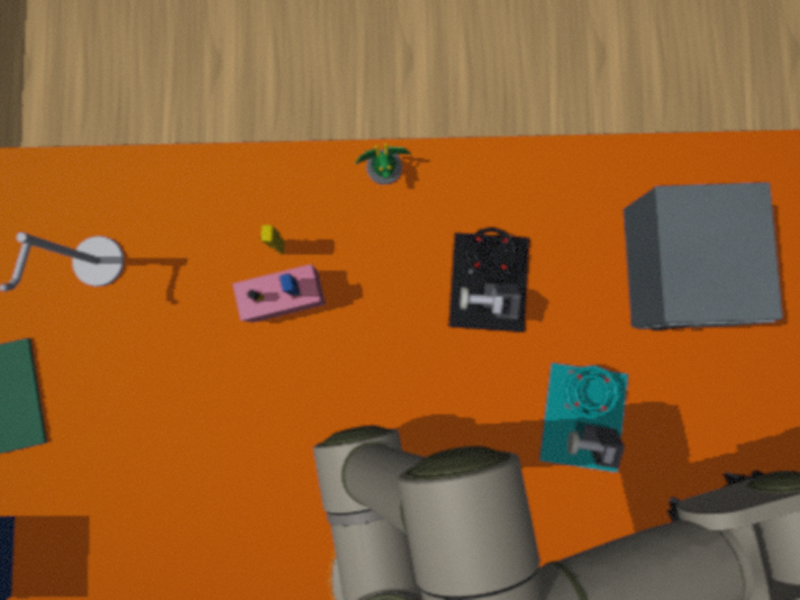

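The scene view shows the black mount at (320,370) with its knob at (342,307), and the pink holder at (530,275) with the blue gauge at (523,245). The yellow decoy is at (568,300) and the dragon at (500,435). In the top view, the holder is at (278,292), the blue handle at (289,284) and the black mount at (490,280).

Run:
```python
from h import *
C={n:dict(np.load(n+'0.npz')) for n in('scene','top')}
def blob(m,k=0):
    n,l,s,cc=cv2.connectedComponentsWithStats(m.astype(np.uint8)); i=1+np.argsort(-s[1:,4]); return l==i[k],s[i[k]],cc[i[k]]
for n,c in C.items():
    hsv=cv2.cvtColor(c['frame'],cv2.COLOR_RGB2HSV).astype(int);H,S,V=hsv[...,0],hsv[...,1],hsv[...,2]
    roi=np.zeros(H.shape,bool)
    if n=='top': roi[150:215,140:215]=1
    else: roi[130:210,300:380]=1
    pink=roi&((H>150)|(H<3))&(S<140)&(V>70); m,s,cc=blob(pink); 
    ct=max(cv2.findContours(m.astype(np.uint8),0,1)[0],key=cv2.contourArea)
    hull=cv2.convexHull(ct); ap=cv2.approxPolyDP(hull,2.,True)[:,0]
    print(n,'pink',s,ap.tolist()); 
    if n=='top':
        r=cv2.minAreaRect(ct); b=cv2.boxPoints(r); P=np.array([onz(c,u,.085) for u in b]); print(r,P.round(4),P.mean(0))
    blue=roi&(H>100)&(H<130)&(S>90); m,s,cc=blob(blue); ct=max(cv2.findContours(m.astype(np.uint8),0,1)[0],key=cv2.contourArea)
    print('blue',s,cc,cv2.minAreaRect(ct),onz(c,cc,.17))
    if n=='top':
        roi[:]=0;roi[140:220,270:350]=1
        dark=roi&(V<75); m,s,cc=blob(dark); ct=max(cv2.findContours(m.astype(np.uint8),0,1)[0],key=cv2.contourArea);r=cv2.minAreaRect(ct)
        print('plate',s,r,cv2.approxPolyDP(cv2.convexHull(ct),2.,True)[:,0].tolist())
a=C['top']['frame'][138:222,278:348];b=C['scene']['frame'][175:280,160:250]
c=C['top']['frame'][155:215,140:220];d=C['scene']['frame'][130:210,300:380]
r=lambda x:cv2.resize(x,(400,300),interpolation=cv2.INTER_CUBIC) 
cv2.imwrite('pics/crops.png',cv2.cvtColor(np.vstack([np.hstack([cv2.resize(x,(400,300),interpolation=cv2.INTER_NEAREST) for x in p]) for p in((a,b),(c,d))]),cv2.COLOR_RGB2BGR))
```

```text
scene pink [ 310  149   60   55 1687] [[369, 161], [355, 186], [326, 203], [310, 190], [312, 169], [350, 149]]
blue [328 143  14  28 276] [334.38768116 156.67753623] ((334.468017578125, 156.67601013183594), (11.180341720581055, 27.101146697998047), 10.304845809936523) [0.57896824 0.14351717 0.17      ]
top pink [ 149  170   59   36 1251] [[200, 171], [207, 194], [167, 204], [154, 204], [150, 181]]
((177.94046020507812, 187.82473754882812), (26.715499877929688, 54.33604049682617), 76.4295654296875) [[0.557  0.2845 0.085 ]
 [0.5915 0.1305 0.085 ]
 [0.5153 0.1126 0.085 ]
 [0.4812 0.2656 0.085 ]] [0.53624786 0.19829445 0.085     ]
blue [179 176  12  12 101] [184.55445545 181.59405941] ((184.71153259277344, 181.55770874023438), (12.747549057006836, 9.41357421875), 78.69007110595703) [0.54366965 0.16313538 0.17      ]
plate [ 288  146   51   66 2533] ((313.1155700683594, 177.95907592773438), (47.80384063720703, 64.15692901611328), 3.6913859844207764) [[336, 152], [338, 155], [335, 210], [289, 208], [292, 150], [316, 146]]
```

View pics/crops.png

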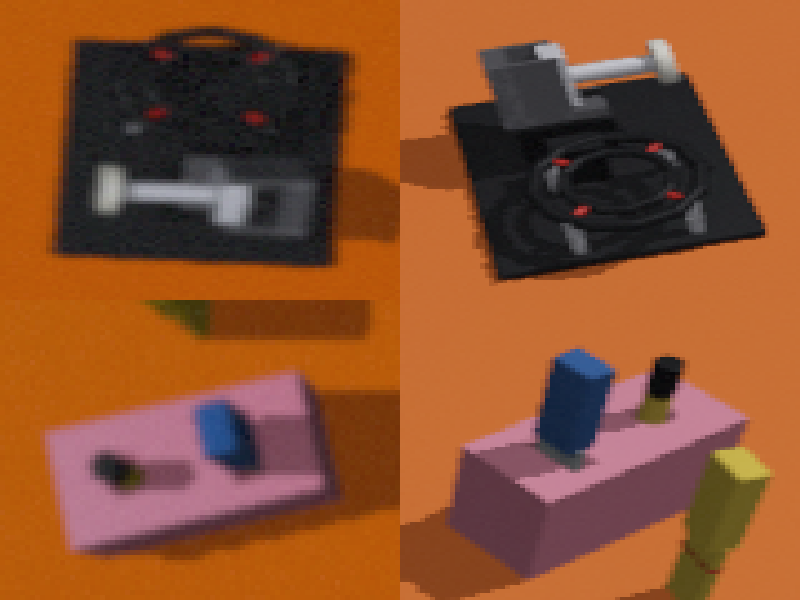

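```bash
cat >> h.py <<'E'
K=6
def quad(c,roi,fn,eps=3):
    """sub-pixel corners of the largest blob's hull in roi (x0,y0,x1,y1), by line fits on its sides"""
    x0,y0,x1,y1=roi
    im=cv2.resize(c['frame'][y0:y1,x0:x1],None,fx=K,fy=K,interpolation=cv2.INTER_CUBIC)
    m=fn(im.astype(int),cv2.cvtColor(im,cv2.COLOR_RGB2HSV).astype(int)).astype(np.uint8)
    m=cv2.morphologyEx(m,cv2.MORPH_OPEN,np.ones((7,7)))
    ct=max(cv2.findContours(m,0,1)[0],key=cv2.contourArea)
    ap=cv2.approxPolyDP(cv2.convexHull(ct),eps*K,True)[:,0].astype(float)
    pts=ct[:,0].astype(float);L=[]
    for i in range(len(ap)):
        a,b=ap[i],ap[(i+1)%len(ap)];d=b-a;l=np.linalg.norm(d);d/=l
        s=(pts-a)@d;e=abs((pts-a)@[-d[1],d[0]])
        q=pts[(s>.12*l)&(s<.88*l)&(e<1.2*K)]
        if len(q)<8:q=np.array([a,b])
        v=cv2.fitLine(q.astype(np.float32),cv2.DIST_HUBER,0,.01,.01).ravel();L.append(np.cross([v[2],v[3],1],[v[2]+v[0],v[3]+v[1],1]))
    P=[np.cross(L[i-1],L[i]) for i in range(len(L))]
    return np.array([(p[:2]/p[2]+.5)/K-.5+[x0,y0] for p in P]),m
E
python3 - <<'E'
from h import *
C={n:dict(np.load(n+'0.npz')) for n in('scene','top')}
pk=lambda im,h:((h[...,0]>150)|(h[...,0]<4))&(h[...,1]<135)&(h[...,2]>155)
for n,roi in(('scene',(300,140,380,210)),('top',(140,160,215,215))):
    c=C[n];x0,y0,x1,y1=roi
    f=c['frame'][y0:y1,x0:x1]
    P,m=quad(c,roi,pk,3)
    X=np.array([onz(c,u,.085) for u in P]);print(n,P.round(1).tolist(),X.round(4).tolist(),'sides',np.linalg.norm(X-np.roll(X,-1,0),axis=1).round(4),'ctr',X.mean(0).round(4))
dk=lambda im,h:(im[...,0]<105)&(h[...,1]<140)
for n,roi in(('scene',(165,175,250,280)),('top',(280,140,346,218))):
    P,m=quad(C[n],roi,dk,3);c=C[n];print(n,P.round(1).tolist(),[onz(c,u,.005).round(4)[:2].tolist() for u in P])
    cv2.imwrite('pics/m_%s.png'%n,m*255)
for n,px in(('scene',[(322,170),(340,190),(320,185),(345,180)]),('top',[(165,185),(205,187)])):print(n,[C[n]['frame'][y,x].tolist() for x,y in px])
E
```

```text
scene [[369.2, 161.0], [329.4, 183.7], [324.2, 178.9], [356.1, 150.9]] [[0.5563, 0.2829, 0.085], [0.5894, 0.1375, 0.085], [0.5691, 0.1334, 0.085], [0.5071, 0.2719, 0.085]] sides [0.1492 0.0207 0.1517 0.0505] ctr [0.5555 0.2064 0.085 ]
top [[198.4, 168.9], [203.5, 191.8], [153.8, 204.2], [148.5, 181.2]] [[0.5903, 0.1388, 0.085], [0.5232, 0.1242, 0.085], [0.49, 0.2683, 0.085], [0.5571, 0.2842, 0.085]] sides [0.0687 0.1478 0.069  0.1491] ctr [0.5401 0.2039 0.085 ]
scene [[178.2, 192.3], [189.1, 189.8], [223.5, 200.7], [241.5, 256.2], [182.1, 272.2], [171.3, 213.7]] [[0.3932, -0.2299], [0.3957, -0.1988], [0.4723, -0.121], [0.6592, -0.1375], [0.6463, -0.2838], [0.462, -0.2664]]
top [[337.4, 153.7], [334.3, 211.5], [287.4, 208.1], [291.3, 150.8], [315.4, 145.5]] [[0.6421, -0.2827], [0.4627, -0.2661], [0.4756, -0.1228], [0.654, -0.1393], [0.6692, -0.215]]
scene [[134, 83, 98], [111, 67, 79], [92, 55, 65], [109, 66, 78]]
top [[170, 108, 128], [71, 43, 44]]
```

Emit:
{"name": "drive_tool", "arguments": {"deltas": [{"dx": 0.951, "dy": -0.787, "az": 0.106, "hand": 0.5}, {"dx": 0.951, "dy": -0.787, "az": 0.106, "hand": 0.5}, {"dx": 0.951, "dy": -0.787, "az": 0.106, "hand": 0.5}, {"dx": 0.951, "dy": -0.787, "az": 0.106, "hand": 0.5}, {"dx": 0.951, "dy": -0.787, "az": 0.106, "hand": 0.5}], "squeeze": 40}}

```text
schema error: expected keys hand, dx, dy, dz, ax, ay, az
```

Emit:
{"name": "drive_tool", "arguments": {"deltas": [{"dx": 0.807, "dy": -0.933, "hand": 0.5}, {"dx": 0.807, "dy": -0.933, "hand": 0.5}, {"dx": 0.807, "dy": -0.933, "hand": 0.5}, {"dx": 0.807, "dy": -0.933, "hand": 0.5}, {"dx": 0.807, "dy": -0.933, "hand": 0.5}]}}

```text
schema error: expected keys hand, dx, dy, dz, ax, ay, az
```

Emit:
{"name": "drive_tool", "arguments": {"deltas": [{"dx": 0.807, "dy": -0.933, "hand": 0.5}, {"dx": 0.807, "dy": -0.933, "hand": 0.5}, {"dx": 0.807, "dy": -0.933, "hand": 0.5}, {"dx": 0.807, "dy": -0.933, "hand": 0.5}, {"dx": 0.807, "dy": -0.933, "hand": 0.5}]}}

```text
schema error: expected keys hand, dx, dy, dz, ax, ay, az
```

```bash
cat >> h.py <<'E'
from scipy.spatial.transform import Rotation as Ro
hx=np.array([.9748,.2233,0]);hy=np.array([-.2233,.9748,0]);slot=np.array([.5474,.1692,.085])
th=np.deg2rad(-5.25);mx=np.array([np.cos(th),np.sin(th),0]);my=np.array([-mx[1],mx[0],0]);ez=np.array([0,0,1.])
a25=np.deg2rad(25);cz=-np.sin(a25)*mx+np.cos(a25)*ez;cx=np.cos(a25)*mx+np.sin(a25)*ez;clamp=np.array([.5018,-.2274,.110])
RH=np.c_[hx,-hy,-ez];RC=np.c_[cx,-my,-cz]
def plan(pos,R):
    s=env.get_state();T=s['tool_rot'];d=T.T@(np.asarray(pos)-s['eef_pos']);w=Ro.from_matrix(T.T@R).as_rotvec()
    print('shift',(d/.15).round(3),'turn',(w/(np.pi/2)).round(4),'t',s['clock'],'F',np.round(s['contact_force'],1),'w',s['width'],s['grip_force'])
E
python3 -c "
from h import *
plan([*slot[:2],.143],RH);print(env.get_state()['eef_pos'])"
```

```text
shift [ 3.803 -3.147  0.703] turn [-8.000e-04 -1.000e-04  1.061e-01] t 0.1 F [0.  0.2 0.4] w 1.0021044092818359 0.0
[ 0.20042036 -0.48501111  0.24778393]
```

Emit:
{"name": "drive_tool", "arguments": {"deltas": [{"hand": 0.5, "dx": 0.951, "dy": -0.787, "dz": 0, "ax": 0, "ay": 0, "az": 0.106}, {"hand": 0.5, "dx": 0.951, "dy": -0.787, "dz": 0, "ax": 0, "ay": 0, "az": 0.106}, {"hand": 0.5, "dx": 0.951, "dy": -0.787, "dz": 0, "ax": 0, "ay": 0, "az": 0.106}, {"hand": 0.5, "dx": 0.951, "dy": -0.787, "dz": 0, "ax": 0, "ay": 0, "az": 0.106}, {"hand": 0.5, "dx": 0.951, "dy": -0.787, "dz": 0, "ax": 0, "ay": 0, "az": 0.106}], "squeeze": 40}}

```text
clock: 0.72
eef_pos: [0.2871, -0.322, 0.2483]
tool_rot: [[0.975, 0.224, -0.0], [0.224, -0.975, -0.0], [-0.0, 0.0, -1.0]]
contact_force: [0.4, -0.1, -0.1]
width: 0.501
grip_force: 0.0
```

Emit:
{"name": "drive_tool", "arguments": {"deltas": [{"hand": 0.5, "dx": 0.807, "dy": -0.933, "dz": 0, "ax": 0, "ay": 0, "az": 0}, {"hand": 0.5, "dx": 0.807, "dy": -0.933, "dz": 0, "ax": 0, "ay": 0, "az": 0}, {"hand": 0.5, "dx": 0.807, "dy": -0.933, "dz": 0, "ax": 0, "ay": 0, "az": 0}, {"hand": 0.5, "dx": 0.807, "dy": -0.933, "dz": 0, "ax": 0, "ay": 0, "az": 0}, {"hand": 0.5, "dx": 0.807, "dy": -0.933, "dz": 0, "ax": 0, "ay": 0, "az": 0}]}}

```text
clock: 1.35
eef_pos: [0.3738, -0.1594, 0.2481]
tool_rot: [[0.975, 0.222, -0.0], [0.222, -0.975, -0.0], [-0.0, -0.0, -1.0]]
contact_force: [-0.5, -0.3, 0.1]
width: 0.497
grip_force: 0.0
```

Emit:
{"name": "drive_tool", "arguments": {"deltas": [{"hand": 0.5, "dx": 0.807, "dy": -0.933, "dz": 0, "ax": 0, "ay": 0, "az": 0}, {"hand": 0.5, "dx": 0.807, "dy": -0.933, "dz": 0, "ax": 0, "ay": 0, "az": 0}, {"hand": 0.5, "dx": 0.807, "dy": -0.933, "dz": 0, "ax": 0, "ay": 0, "az": 0}, {"hand": 0.5, "dx": 0.807, "dy": -0.933, "dz": 0, "ax": 0, "ay": 0, "az": 0}, {"hand": 0.5, "dx": 0.807, "dy": -0.933, "dz": 0, "ax": 0, "ay": 0, "az": 0}]}}

```text
clock: 1.98
eef_pos: [0.4607, 0.0035, 0.248]
tool_rot: [[0.975, 0.221, -0.001], [0.221, -0.975, -0.0], [-0.001, 0.0, -1.0]]
contact_force: [0.2, 0.3, 0.1]
width: 0.499
grip_force: 0.0
```

```bash
python3 -c "
from h import *
plan([*slot[:2],.143],RH);print(env.get_state()['eef_pos'])"
```

```text
shift [ 0.809 -0.95   0.699] turn [ 0.0001  0.0005 -0.0014] t 1.975 F [0.2 0.3 0.1] w 0.499146459625052 0.0
[0.46066352 0.00345516 0.2480052 ]
```

Emit:
{"name": "drive_tool", "arguments": {"deltas": [{"hand": 0.5, "dx": 0.809, "dy": -0.95, "dz": 0, "ax": 0, "ay": 0, "az": 0}, {"hand": 0.5, "dx": 0.809, "dy": -0.95, "dz": 0, "ax": 0, "ay": 0, "az": 0}, {"hand": 0.5, "dx": 0.809, "dy": -0.95, "dz": 0, "ax": 0, "ay": 0, "az": 0}, {"hand": 0.5, "dx": 0.809, "dy": -0.95, "dz": 0, "ax": 0, "ay": 0, "az": 0}, {"hand": 0.5, "dx": 0.809, "dy": -0.95, "dz": 0, "ax": 0, "ay": 0, "az": 0}, {"hand": 0.5, "dx": 0.809, "dy": -0.95, "dz": 0, "ax": 0, "ay": 0, "az": 0}]}}

```text
clock: 2.72
eef_pos: [0.5472, 0.1692, 0.2487]
tool_rot: [[0.975, 0.221, 0.0], [0.221, -0.975, -0.0], [0.0, 0.0, -1.0]]
contact_force: [0.0, -0.2, -0.5]
width: 0.497
grip_force: 0.0
```

```bash
python3 -c "
from h import *
plan([*slot[:2],.143],RH)
C={n:cap(n) for n in('scene','top')}
for n,c in C.items(): np.savez(n+'1.npz',**c)
# knob: whitish disc
for n,(x0,y0,x1,y1) in(('scene',(205,180,235,205)),('top',(288,172,322,198))):
    f=C[n]['frame'][y0:y1,x0:x1].astype(int); print(n); print(f.min(2)[::1])
"
python3 - <<'E'
import sys;sys.path.insert(0,'.')
import cv2,numpy as np,os
os.chdir('.')
a=dict(np.load('scene1.npz'))['frame'][95:215,280:400];b=dict(np.load('top1.npz'))['frame'][140:220,140:220]
cv2.imwrite('pics/g1.png',cv2.cvtColor(np.hstack([cv2.resize(x,(400,400),interpolation=cv2.INTER_CUBIC) for x in(a,b)]),cv2.COLOR_RGB2BGR))
E
```

```text
shift [0.001 0.    0.704] turn [ 0.0002 -0.0001 -0.0018] t 2.725 F [ 0.  -0.2 -0.5] w 0.496726401443623 0.0
scene
[[ 32  32  32  31  31  45  53  54  54  54  55  53  53  54  54  53  54  54
   54  54  55  55  54  54  55  53  55  54  54  54]
 [ 31  29  30  31  32  28  31  46  54  55  54  53  54  53  55  55  54  54
   55  53  54  54  55  54  54  55  55  53  54  53]
 [ 30  30  30  30  30  30  30  45  54  54  54  54  54  53  54  54  54  53
   54  54  54  54  53  53  54  54  54  54  54  54]
 [ 32  31  31  31  30  30  30  30  44  53  54  54  54  53  54  53  55  54
   54  53  54  53  53  55  55  55  54  55  54  53]
 [ 31  30  31  29  30  33  30  30  29  45  53  54  52  52  53  54  53  53
   53  53  54  55  54  54  55  53  54  53  54  55]
 [ 31  32  30  29  32  32  32  33  28  31  46  43  31  32  31  29  29  31
   30  30  44  53  54  55  54  55  54  53  53  55]
 [ 31  30  32  31  30  31  31  31  30  29  29  31  30  30  31  32  33  31
   32  30  29  45  53  55  53  52  55  54  54  54]
 [ 30  33  29  29  29  28  31  30  28  30  29  31  31  32  31  29  30  31
   30  31  29  31  31  45  55  52  53
[... 5110 characters left out ...]
  25  24  23  28  35  59  84 107 114 108  97  91  91  90  92  94  95
   96  98  96 100 107 125 142 156 152 144 154 166 169 166 159 120]
 [ 19  27  21  24  29  34  58  86 105 107  94  76  61  54  60  56  57  64
   62  67  70  76  80  87 104 112 124 128 150 168 167 166 159 116]
 [ 19  17  10  26  24  31  60  84 101 100  82  53  29  32  22  21  29  34
   33  29  36  45  57  54  67  75  90 113 145 162 166 162 146 104]
 [ 16  24  22  20  23  31  54  80  93  90  70  46  24  22  21  23  25  28
   26  12  24  37  39  40  38  47  67 110 148 164 167 161 138  90]
 [ 18  34  23  23  23  24  44  63  73  69  53  36  17  25  33  25  11  27
   22  15  15  29  24  28  33  27  59 105 146 164 166 157 127  79]]
```

View pics/g1.png

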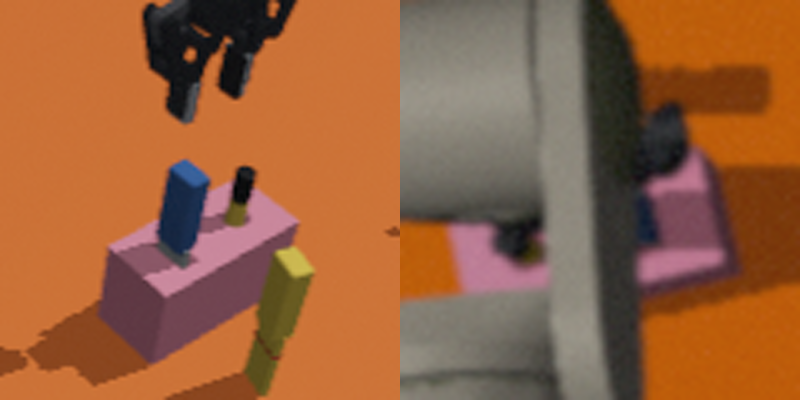

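The gripper hangs over the blue gauge: fingertips at about (185,115) and (235,90) in the left crop, gauge top at (187,170). The jaws straddle it along the holder's y, so I descend.

Emit:
{"name": "drive_tool", "arguments": {"deltas": [{"hand": 0.5, "dx": 0, "dy": 0, "dz": 0.2, "ax": 0, "ay": 0, "az": 0}, {"hand": 0.5, "dx": 0, "dy": 0, "dz": 0.4, "ax": 0, "ay": 0, "az": 0}, {"hand": 0.5, "dx": 0, "dy": 0, "dz": 0.55, "ax": 0, "ay": 0, "az": 0}, {"hand": 0.5, "dx": 0, "dy": 0, "dz": 0.7, "ax": 0, "ay": 0, "az": 0}, {"hand": 0.5, "dx": 0, "dy": 0, "dz": 0.7, "ax": 0, "ay": 0, "az": 0}]}}

```text
clock: 3.45
eef_pos: [0.5464, 0.1706, 0.1423]
tool_rot: [[0.975, 0.223, -0.003], [0.223, -0.975, -0.0], [-0.003, -0.0, -1.0]]
contact_force: [0.6, -0.7, 0.1]
width: 0.503
grip_force: 0.0
```

```bash
python3 -c "
from h import *
plan([*slot[:2],.143],RH)
c=dict(np.load('scene0.npz'));t=dict(np.load('top0.npz'))
print('gauge top',proj(c,[*slot[:2],.17]))
for s in(-1,1):
  for q in(-1,1): print(proj(c,slot+[0,0,.085]+s*.015*hx+q*.01*hy).round(1),end='')
for j in(.01,.015,.02):
  k=clamp+(.072+j)*my-.026*cz; print(j,k,proj(c,k),proj(t,k))
"
```

```text
shift [ 0.004  0.01  -0.004] turn [-0.0002  0.0018 -0.0005] t 3.45 F [ 0.6 -0.7  0.1] w 0.5027588674019822 0.0
gauge top [336.85899022 146.17634113]
[329.9 144.5][335.7 141.5][338.1 151. ][343.9 147.9]0.01 [ 0.52024511 -0.14674942  0.086436  ] [217.52404059 196.27534162] [297.20617448 191.00646183]
0.015 [ 0.52070262 -0.1417704   0.086436  ] [219.45721856 195.83278338] [295.47415791 190.88068748]
0.02 [ 0.52116013 -0.13679137  0.086436  ] [221.38614932 195.39119744] [293.74243331 190.75493434]
```

Emit:
{"name": "drive_tool", "arguments": {"deltas": [{"hand": 0, "dx": 0, "dy": 0, "dz": 0, "ax": 0, "ay": 0, "az": 0}, {"hand": 0, "dx": 0, "dy": 0, "dz": 0, "ax": 0, "ay": 0, "az": 0}, {"hand": 0, "dx": 0, "dy": 0, "dz": 0, "ax": 0, "ay": 0, "az": 0}, {"hand": 0, "dx": 0, "dy": 0, "dz": 0, "ax": 0, "ay": 0, "az": 0}, {"hand": 0, "dx": 0, "dy": 0, "dz": 0, "ax": 0, "ay": 0, "az": 0}, {"hand": 0, "dx": 0, "dy": 0, "dz": 0, "ax": 0, "ay": 0, "az": 0}], "squeeze": 60}}

```text
clock: 4.2
eef_pos: [0.5478, 0.1711, 0.1447]
tool_rot: [[0.975, 0.223, 0.003], [0.223, -0.975, -0.0], [0.003, 0.001, -1.0]]
contact_force: [-0.4, -0.8, 6.1]
width: 0.229
grip_force: 59.7
```

Emit:
{"name": "drive_tool", "arguments": {"deltas": [{"hand": 0, "dx": 0, "dy": 0, "dz": -0.2, "ax": 0, "ay": 0, "az": 0}, {"hand": 0, "dx": 0, "dy": 0, "dz": -0.5, "ax": 0, "ay": 0, "az": 0}, {"hand": 0, "dx": 0, "dy": 0, "dz": -0.8, "ax": 0, "ay": 0, "az": 0}, {"hand": 0, "dx": 0, "dy": 0, "dz": -0.9, "ax": 0, "ay": 0, "az": 0}, {"hand": 0, "dx": 0, "dy": 0, "dz": -0.9, "ax": 0, "ay": 0, "az": 0}]}}

```text
clock: 4.82
eef_pos: [0.5471, 0.1713, 0.2781]
tool_rot: [[0.975, 0.223, 0.0], [0.223, -0.975, 0.0], [0.0, -0.0, -1.0]]
contact_force: [-0.3, -0.3, -1.5]
width: 0.223
grip_force: 58.9
```

```bash
python3 -c "
from h import *
plan([*slot[:2],.143],RH);print(env.get_state()['eef_pos'])
p=clamp+cz*.16+my*.010; plan(p,RC);print(p)"
```

```text
shift [-0.001  0.014  0.9  ] turn [-0.0001 -0.0001  0.0001] t 4.825 F [-0.3 -0.3 -1.5] w 0.22300142720100777 58.885247111320496
[0.54708764 0.17131309 0.27805763]
shift [-1.296  2.32   0.153] turn [-0.0441  0.2753  0.1986] t 4.825 F [-0.3 -0.3 -1.5] w 0.22300142720100777 58.885247111320496
[ 0.43537976 -0.21125471  0.25500925]
```

Emit:
{"name": "drive_tool", "arguments": {"deltas": [{"hand": 0, "dx": -0.432, "dy": 0.773, "dz": -0.1, "ax": -0.044, "ay": 0.275, "az": 0.199}, {"hand": 0, "dx": -0.432, "dy": 0.773, "dz": -0.1, "ax": -0.044, "ay": 0.275, "az": 0.199}, {"hand": 0, "dx": -0.432, "dy": 0.773, "dz": -0.1, "ax": -0.044, "ay": 0.275, "az": 0.199}, {"hand": 0, "dx": -0.432, "dy": 0.773, "dz": -0.1, "ax": -0.044, "ay": 0.275, "az": 0.199}, {"hand": 0, "dx": -0.432, "dy": 0.773, "dz": -0.1, "ax": -0.044, "ay": 0.275, "az": 0.199}, {"hand": 0, "dx": -0.432, "dy": 0.773, "dz": -0.1, "ax": -0.044, "ay": 0.275, "az": 0.199}]}}

```text
clock: 5.58
eef_pos: [0.5104, 0.0443, 0.2927]
tool_rot: [[0.904, -0.09, 0.418], [-0.082, -0.996, -0.038], [0.42, 0.0, -0.908]]
contact_force: [0.4, 0.6, -1.3]
width: 0.23
grip_force: 59.1
```

```bash
python3 -c "
from h import *
p=clamp+cz*.15+my*.010; plan(p,RC);print(p)"
```

```text
shift [-0.418  1.742  0.15 ] turn [-0.0003  0.0018  0.0007] t 5.575 F [ 0.4  0.6 -1.3] w 0.22962949819184608 59.14185583591461
[ 0.43958821 -0.21164141  0.24594617]
```

Emit:
{"name": "drive_tool", "arguments": {"deltas": [{"hand": 0, "dx": -0.209, "dy": 0.871, "dz": 0, "ax": 0, "ay": 0.002, "az": 0}, {"hand": 0, "dx": -0.209, "dy": 0.871, "dz": 0, "ax": 0, "ay": 0.002, "az": 0}, {"hand": 0, "dx": -0.209, "dy": 0.871, "dz": 0, "ax": 0, "ay": 0.002, "az": 0}, {"hand": 0, "dx": -0.209, "dy": 0.871, "dz": 0, "ax": 0, "ay": 0.002, "az": 0}]}}

```text
clock: 6.08
eef_pos: [0.4698, -0.0838, 0.2799]
tool_rot: [[0.902, -0.093, 0.422], [-0.084, -0.996, -0.039], [0.424, -0.001, -0.906]]
contact_force: [0.3, 0.5, -1.3]
width: 0.225
grip_force: 59.5
```

Emit:
{"name": "drive_tool", "arguments": {"deltas": [{"hand": 0, "dx": -0.209, "dy": 0.871, "dz": 0.05, "ax": 0, "ay": 0, "az": 0}, {"hand": 0, "dx": -0.209, "dy": 0.871, "dz": 0.15, "ax": 0, "ay": 0, "az": 0}, {"hand": 0, "dx": -0.209, "dy": 0.871, "dz": 0.15, "ax": 0, "ay": 0, "az": 0}, {"hand": 0, "dx": -0.209, "dy": 0.871, "dz": 0.15, "ax": 0, "ay": 0, "az": 0}, {"hand": 0, "dx": -0.209, "dy": 0.871, "dz": 0.15, "ax": 0, "ay": 0, "az": 0}]}}

```text
clock: 6.7
eef_pos: [0.4395, -0.2105, 0.2469]
tool_rot: [[0.901, -0.09, 0.424], [-0.081, -0.996, -0.038], [0.425, 0.0, -0.905]]
contact_force: [0.5, 0.2, -0.5]
width: 0.228
grip_force: 59.6
```

```bash
python3 -c "
from h import *
p=clamp+cz*.15+my*.010; plan(p,RC)
s=env.get_state();C={n:cap(n) for n in('scene','top')}
T=s['tool_rot'];e=s['eef_pos'];tip=e+T[:,2]*.1197
L=[]
for n,c in C.items():
    np.savez(n+'2.npz',**c)
    q=proj(c,tip);print(n,'tip',q,'clamp',proj(c,clamp),'blade corners',[proj(c,tip+sx*.015*T[:,0]+sy*.004*T[:,1]).round(1).tolist() for sx in(-1,1) for sy in(-1,1)])
    print('mouth',[proj(c,clamp+x*cx+y*my).round(1).tolist() for x in(-.017,.017) for y in(0,.019)])
    x,y=int(q[0])-22,int(q[1])-30
    print(x,y);L.append(cv2.resize(c['frame'][y:y+60,x:x+50 if 0 else x+40],(400,600),interpolation=cv2.INTER_CUBIC))
cv2.imwrite('pics/c2.png',cv2.cvtColor(np.hstack(L),cv2.COLOR_RGB2BGR))
"
```

```text
shift [-0.002  0.008  0.006] turn [-0.0005 -0.0019  0.0011] t 6.7 F [ 0.5  0.2 -0.5] w 0.22784299623423448 59.6010947227478
scene tip [184.94895212 181.68839274] clamp [183.00051068 194.23948666] blade corners [[186.0, 179.3], [182.8, 180.0], [187.2, 183.5], [183.8, 184.2]]
mouth [[182.4, 191.7], [190.0, 190.0], [183.6, 196.9], [191.4, 195.1]]
162 151
top tip [324.09938588 199.66049753] clamp [326.77014525 196.20798908] blade corners [[322.0, 204.6], [324.9, 204.8], [323.3, 194.4], [326.2, 194.7]]
mouth [[326.1, 201.8], [319.3, 201.3], [327.5, 190.5], [320.7, 190.1]]
302 169
```

View pics/c2.png

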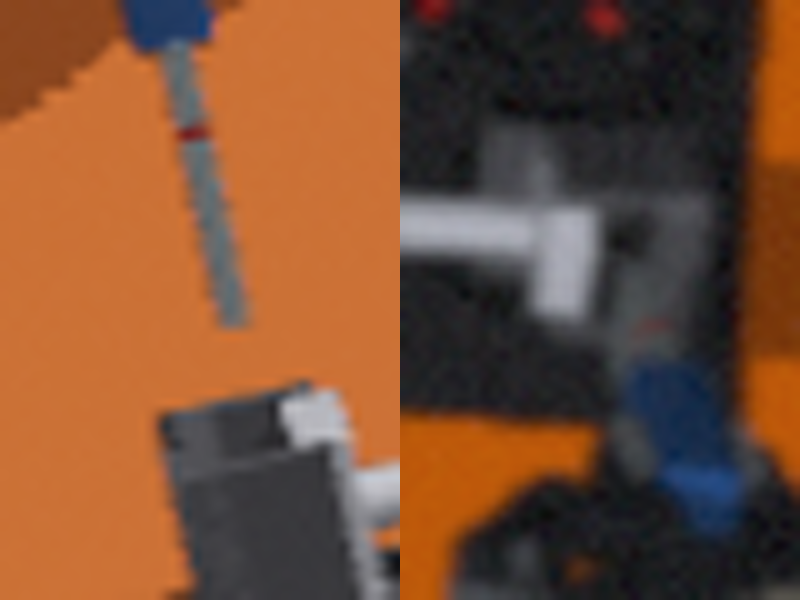

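```bash
python3 -c "
from h import *
s=env.get_state();T=s['tool_rot'];e=s['eef_pos'];tip=e+T[:,2]*.1197
G=lambda x,y,z:tip+x*T[:,0]+y*T[:,1]-z*T[:,2]
sc=dict(np.load('scene2.npz'));tp=dict(np.load('top2.npz'))
print('scene red pred',[proj(sc,G(.015,q,.05)).round(2) for q in(-.004,.004)],'handle bottom',[proj(sc,G(.015,q,.07)).round(2) for q in(-.01,.01)])
print('top end face',[proj(tp,G(a,b,.145)).round(2).tolist() for a in(-.015,.015) for b in(-.01,.01)],'red',[proj(tp,G(a,b,.05)).round(2).tolist() for a in(-.015,.015) for b in(-.004,.004)],'hb',[proj(tp,G(.015,b,.07)).round(2).tolist() for b in(-.01,.01)])
for n,c,(x0,y0,x1,y1) in(('scene',sc,(170,145,195,190)),('top',tp,(315,190,345,228))):
    im=cv2.resize(c['frame'][y0:y1,x0:x1],None,fx=6,fy=6,interpolation=cv2.INTER_CUBIC).astype(int)
    f=lambda m:[((np.array([v.min(),v.mean(),v.max()])+.5)/6-.5+o).round(2).tolist() for v,o in zip(np.nonzero(m)[::-1],(x0,y0))] if m.any() else None
    r,g,b=im[...,0],im[...,1],im[...,2]
    print(n,'red',f((r-g>35)&(abs(g-b)<12)&(r<150)),'blue',f(b-r>25),'brightblue',f((b-r>40)&(b>110)),'steel',f((abs(r-g)<22)&(abs(g-b)<15)&(g>85)))
print('mouth outer top',[proj(tp,clamp+x*cx+y*my).round(1).tolist() for x in(-.023,.023) for y in(0,.026)])
"
```

```text
scene red pred [array([182.6 , 163.86]), array([179.17, 164.57])] handle bottom [array([183.36, 155.24]), array([174.7 , 156.99])]
top end face [[326.42, 226.67], [334.69, 227.27], [327.89, 215.29], [336.25, 215.89]] red [[324.27, 211.68], [327.3, 211.9], [325.6, 201.12], [328.66, 201.34]] hb [[324.2, 203.77], [331.99, 204.32]]
scene red [[172.08, 179.51, 192.58], [144.58, 156.31, 189.42]] blue [[172.92, 177.79, 182.42], [144.58, 149.74, 165.42]] brightblue [[178.42, 180.12, 182.25], [153.42, 154.28, 154.92]] steel [[177.75, 182.13, 192.25], [154.92, 169.37, 189.42]]
top red [[335.25, 336.0, 336.42], [203.92, 210.0, 212.25]] blue [[323.75, 330.35, 336.08], [204.75, 213.04, 222.42]] brightblue [[328.58, 332.12, 334.92], [215.42, 216.76, 218.42]] steel [[314.58, 317.91, 321.75], [189.58, 194.8, 200.92]]
mouth outer top [[325.8, 203.8], [316.6, 203.1], [327.8, 188.5], [318.5, 187.9]]
```

Left crop (scene view): the blade tip is at about (233,325), 30 mm above the gap, and the mouth spans about x=215–285 at y≈400. Both match the prediction. Right crop (top view): the handle is at (680,440), also as predicted. I descend gently.

Emit:
{"name": "drive_tool", "arguments": {"deltas": [{"hand": 0, "dx": 0.003, "dy": 0.008, "dz": 0.1, "ax": 0, "ay": -0.002, "az": 0.001}, {"hand": 0, "dx": 0.003, "dy": 0.008, "dz": 0.16, "ax": 0, "ay": -0.002, "az": 0.001}, {"hand": 0, "dx": 0.003, "dy": 0.008, "dz": 0.2, "ax": 0, "ay": -0.002, "az": 0.001}, {"hand": 0, "dx": 0.003, "dy": 0.008, "dz": 0.22, "ax": 0, "ay": -0.002, "az": 0.001}, {"hand": 0, "dx": 0.003, "dy": 0.008, "dz": 0.24, "ax": 0, "ay": -0.002, "az": 0.001}, {"hand": 0, "dx": 0.003, "dy": 0.008, "dz": 0.24, "ax": 0, "ay": -0.002, "az": 0.001}]}}

```text
clock: 7.55
eef_pos: [0.4542, -0.2147, 0.2139]
tool_rot: [[0.903, -0.094, 0.42], [-0.085, -0.996, -0.039], [0.422, -0.001, -0.907]]
contact_force: [-0.1, -0.2, -0.9]
width: 0.229
grip_force: 59.7
```

```bash
python3 -c "
from h import *
plan(clamp+cz*.0697+my*.010,RC);print(RC.T@env.get_state()['contact_force'])"
```

```text
shift [ 0.001 -0.011  0.3  ] turn [ 0.0001  0.0005 -0.0015] t 7.55 F [-0.1 -0.2 -0.9] w 0.22892570248935518 59.74117040634155
[-0.50331116  0.19809641  0.78604132]
```

Emit:
{"name": "drive_tool", "arguments": {"deltas": [{"hand": 0, "dx": 0, "dy": -0.008, "dz": 0.05, "ax": 0, "ay": 0, "az": 0}, {"hand": 0, "dx": 0, "dy": -0.008, "dz": 0.1, "ax": 0, "ay": 0, "az": 0}, {"hand": 0, "dx": 0, "dy": -0.008, "dz": 0.14, "ax": 0, "ay": 0, "az": 0}, {"hand": 0, "dx": 0, "dy": -0.008, "dz": 0.18, "ax": 0, "ay": 0, "az": 0}, {"hand": 0, "dx": 0, "dy": -0.008, "dz": 0.2, "ax": 0, "ay": 0, "az": 0}, {"hand": 0, "dx": 0, "dy": -0.008, "dz": 0.2, "ax": 0, "ay": 0, "az": 0}]}}

```text
clock: 8.3
eef_pos: [0.467, -0.2146, 0.1866]
tool_rot: [[0.903, -0.094, 0.42], [-0.085, -0.996, -0.039], [0.422, -0.001, -0.907]]
contact_force: [0.2, 0.4, -1.1]
width: 0.225
grip_force: 59.7
```

```bash
python3 -c "
from h import *
plan(clamp+cz*.0697+my*.010,RC);print(RC.T@env.get_state()['contact_force'])"
```

```text
shift [ 0.001 -0.003  0.099] turn [ 0.      0.0006 -0.0015] t 8.3 F [ 0.2  0.4 -1.1] w 0.22526264887718098 59.723337292671204
[-0.30264415 -0.42922272  1.07292819]
```

Emit:
{"name": "drive_tool", "arguments": {"deltas": [{"hand": 0, "dx": 0, "dy": -0.003, "dz": 0.04, "ax": 0, "ay": 0, "az": 0}, {"hand": 0, "dx": 0, "dy": -0.003, "dz": 0.07, "ax": 0, "ay": 0, "az": 0}, {"hand": 0, "dx": 0, "dy": -0.003, "dz": 0.087, "ax": 0, "ay": 0, "az": 0}, {"hand": 0, "dx": 0, "dy": -0.003, "dz": 0.087, "ax": 0, "ay": 0, "az": 0}, {"hand": 0, "dx": 0, "dy": -0.003, "dz": 0.087, "ax": 0, "ay": 0, "az": 0}]}}

```text
clock: 8.93
eef_pos: [0.4725, -0.2147, 0.1751]
tool_rot: [[0.903, -0.094, 0.42], [-0.085, -0.996, -0.039], [0.422, -0.001, -0.907]]
contact_force: [-2.4, 0.9, 1.5]
width: 0.228
grip_force: 60.1
```

Emit:
{"name": "drive_tool", "arguments": {"deltas": [{"hand": 0, "dx": 0, "dy": 0, "dz": 0.007, "ax": 0, "ay": 0, "az": 0}, {"hand": 0, "dx": 0, "dy": 0, "dz": 0.007, "ax": 0, "ay": 0, "az": 0}, {"hand": 0, "dx": 0, "dy": 0, "dz": 0.007, "ax": 0, "ay": 0, "az": 0}]}}

```text
clock: 9.3
eef_pos: [0.4729, -0.2148, 0.1747]
tool_rot: [[0.902, -0.093, 0.421], [-0.085, -0.996, -0.039], [0.423, -0.0, -0.906]]
contact_force: [-8.5, 2.4, 10.9]
width: 0.229
grip_force: 61.6
```

Emit:
{"name": "drive_tool", "arguments": {"deltas": [{"hand": 0, "dx": 0, "dy": 0, "dz": 0.007, "ax": 0, "ay": 0, "az": 0}, {"hand": 0, "dx": 0, "dy": 0, "dz": 0.007, "ax": 0, "ay": 0, "az": 0}, {"hand": 0, "dx": 0, "dy": 0, "dz": 0.007, "ax": 0, "ay": 0, "az": 0}]}}

```text
clock: 9.68
eef_pos: [0.4736, -0.2153, 0.1747]
tool_rot: [[0.902, -0.093, 0.422], [-0.084, -0.996, -0.041], [0.424, 0.001, -0.906]]
contact_force: [-12.0, 3.1, 17.2]
width: 0.224
grip_force: 62.8
```

```bash
python3 -c "
from h import *
plan(clamp+cz*.0697+my*.010,RC);print(RC.T@env.get_state()['contact_force'])"
```

```text
shift [-0.006 -0.003  0.008] turn [ 0.0011 -0.0008 -0.0007] t 9.675 F [-12.    3.1  17.2] w 0.2235228657110766 62.79052376747131
[ -3.80558275  -1.95396028 -20.77035242]
```

Emit:
{"name": "drive_tool", "arguments": {"deltas": [{"hand": 0, "dx": -0.006, "dy": 0, "dz": -0.01, "ax": 0, "ay": 0, "az": 0}, {"hand": 0, "dx": -0.006, "dy": 0.015, "dz": -0.012, "ax": 0, "ay": 0, "az": 0}, {"hand": 0, "dx": -0.006, "dy": 0.025, "dz": -0.012, "ax": 0, "ay": 0, "az": 0}, {"hand": 0, "dx": -0.006, "dy": 0.025, "dz": -0.012, "ax": 0, "ay": 0, "az": 0}]}}

```text
clock: 10.18
eef_pos: [0.472, -0.2182, 0.1748]
tool_rot: [[0.902, -0.094, 0.421], [-0.086, -0.996, -0.038], [0.423, -0.002, -0.906]]
contact_force: [0.9, 3.7, 7.7]
width: 0.228
grip_force: 60.7
```

Emit:
{"name": "drive_tool", "arguments": {"deltas": [{"hand": 0, "dx": 0, "dy": 0.007, "dz": 0, "ax": 0, "ay": 0, "az": 0}, {"hand": 0, "dx": 0, "dy": 0.007, "dz": 0, "ax": 0, "ay": 0, "az": 0}]}}

```text
clock: 10.42
eef_pos: [0.4719, -0.2192, 0.1748]
tool_rot: [[0.902, -0.094, 0.421], [-0.086, -0.996, -0.038], [0.423, -0.002, -0.906]]
contact_force: [0.5, 4.7, 5.9]
width: 0.227
grip_force: 60.7
```

Emit:
{"name": "drive_tool", "arguments": {"deltas": [{"hand": 0, "dx": 0, "dy": 0.007, "dz": 0, "ax": 0, "ay": 0, "az": 0}, {"hand": 0, "dx": 0, "dy": 0.007, "dz": 0, "ax": 0, "ay": 0, "az": 0}]}}

```text
clock: 10.68
eef_pos: [0.4718, -0.2202, 0.1747]
tool_rot: [[0.902, -0.094, 0.421], [-0.086, -0.996, -0.038], [0.423, -0.002, -0.906]]
contact_force: [1.0, 3.8, 6.2]
width: 0.225
grip_force: 60.7
```

```bash
python3 -c "
from h import *
plan(clamp+cz*.0697+my*.004,RC);print(RC.T@env.get_state()['contact_force'])"
```

```text
shift [0.002 0.003 0.013] turn [-0.0004 -0.0004 -0.0017] t 10.675 F [1.  3.8 6.2] w 0.22538200543344433 60.721630454063416
[ 3.20884989 -3.89776571 -5.35575052]
```

Emit:
{"name": "drive_tool", "arguments": {"deltas": [{"hand": 0, "dx": 0, "dy": 0.006, "dz": -0.004, "ax": 0, "ay": 0, "az": 0}, {"hand": 0, "dx": 0, "dy": 0.006, "dz": -0.004, "ax": 0, "ay": 0, "az": 0}]}}

```text
clock: 10.92
eef_pos: [0.4714, -0.2208, 0.1749]
tool_rot: [[0.902, -0.093, 0.421], [-0.085, -0.996, -0.037], [0.423, -0.002, -0.906]]
contact_force: [4.6, 5.0, 2.6]
width: 0.224
grip_force: 60.2
```

Emit:
{"name": "drive_tool", "arguments": {"deltas": [{"hand": 0, "dx": 0, "dy": 0.006, "dz": 0, "ax": 0, "ay": 0, "az": 0}, {"hand": 0, "dx": 0, "dy": 0.006, "dz": 0, "ax": 0, "ay": 0, "az": 0}]}}

```text
clock: 11.18
eef_pos: [0.4713, -0.2212, 0.1748]
tool_rot: [[0.902, -0.093, 0.421], [-0.086, -0.996, -0.036], [0.422, -0.004, -0.906]]
contact_force: [5.4, 8.0, 3.9]
width: 0.226
grip_force: 60.4
```

```bash
python3 -c "
from h import *
plan(clamp+cz*.0697+my*.004,RC);print(RC.T@env.get_state()['contact_force'],env.get_state()['ft_torque'])"
```

```text
shift [ 0.004 -0.004  0.014] turn [-0.0017  0.0002 -0.0017] t 11.175 F [5.4 8.  3.9] w 0.22569832793919867 60.41213393211365
[ 5.87649422 -8.47809064 -1.58899275] [ 1.67442158 -1.30363785  0.9654321 ]
```

Emit:
{"name": "drive_tool", "arguments": {"deltas": [{"hand": 0, "dx": 0.006, "dy": -0.004, "dz": 0.004, "ax": 0, "ay": 0, "az": 0}, {"hand": 0, "dx": 0.006, "dy": -0.004, "dz": 0.004, "ax": 0, "ay": 0, "az": 0}, {"hand": 0, "dx": 0.006, "dy": -0.004, "dz": 0.004, "ax": 0, "ay": 0, "az": 0}]}}

```text
clock: 11.55
eef_pos: [0.472, -0.221, 0.1747]
tool_rot: [[0.903, -0.093, 0.42], [-0.085, -0.996, -0.037], [0.422, -0.003, -0.907]]
contact_force: [-1.0, 5.7, 7.6]
width: 0.225
grip_force: 61.1
```

```bash
python3 -c "
from h import *
plan(clamp+cz*.0697+my*.004,RC);s=env.get_state();print(RC.T@s['contact_force'],s['eef_pos'],RC.T@(s['eef_pos']-clamp),s['ft_torque'])
np.savez('rel.npz',p=s['eef_pos'],R=s['tool_rot'])
c=cap('scene');cv2.imwrite('pics/c3.png',cv2.resize(cv2.cvtColor(c['frame'],cv2.COLOR_RGB2BGR)[130:220,150:250],(660,594),interpolation=cv2.INTER_CUBIC))"
```

```text
shift [ 0.    -0.003  0.011] turn [-0.0011  0.0007 -0.0014] t 11.55 F [-1.   5.7  7.6] w 0.2247681668795468 61.09576106071472
[ 1.83175293 -5.60370618 -7.56058166] [ 0.47201767 -0.22103276  0.17469508] [-6.54298930e-05 -3.61539972e-03 -7.14136284e-02] [ 1.37906911 -0.24204241  0.62132646]
```

View pics/c3.png

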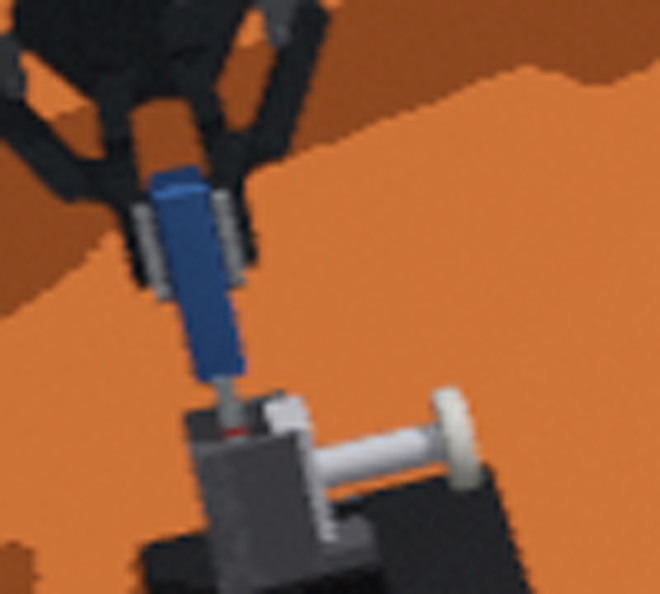

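The red line sits at the mouth at (232,435). The blade lies near the fixed plate, and the jaw and knob are to its right, with the knob at (455,440). I release and back off.

Emit:
{"name": "drive_tool", "arguments": {"deltas": [{"hand": 0.4, "dx": 0, "dy": 0, "dz": 0, "ax": 0, "ay": 0, "az": 0}, {"hand": 0.4, "dx": 0, "dy": 0, "dz": 0, "ax": 0, "ay": 0, "az": 0}, {"hand": 0.4, "dx": 0, "dy": 0, "dz": 0, "ax": 0, "ay": 0, "az": 0}, {"hand": 0.4, "dx": 0, "dy": 0, "dz": 0, "ax": 0, "ay": 0, "az": 0}]}}

```text
clock: 12.1
eef_pos: [0.4719, -0.2219, 0.1745]
tool_rot: [[0.903, -0.094, 0.42], [-0.085, -0.996, -0.039], [0.422, -0.001, -0.907]]
contact_force: [0.3, -0.2, -0.3]
width: 0.405
grip_force: 0.0
```

Emit:
{"name": "drive_tool", "arguments": {"deltas": [{"hand": 0.4, "dx": 0, "dy": 0, "dz": -0.15, "ax": 0, "ay": 0, "az": 0}, {"hand": 0.4, "dx": 0, "dy": 0, "dz": -0.4, "ax": 0, "ay": 0, "az": 0}, {"hand": 0.4, "dx": 0, "dy": 0, "dz": -0.6, "ax": 0, "ay": 0, "az": 0}, {"hand": 0.4, "dx": 0, "dy": 0, "dz": -0.6, "ax": 0, "ay": 0, "az": 0}]}}

```text
clock: 12.6
eef_pos: [0.4342, -0.2188, 0.2579]
tool_rot: [[0.901, -0.094, 0.423], [-0.085, -0.996, -0.042], [0.425, 0.002, -0.905]]
contact_force: [-0.1, 0.3, -0.3]
width: 0.397
grip_force: 0.0
```

```bash
python3 -c "
from h import *
s=env.get_state();r=np.load('rel.npz')
print(s['clock'],s['eef_pos'],s['contact_force'],s['width'])
# pushing start: finger side 30mm outside knob face, above
plan(r['p']+my*(.12),RC)
c=cap('scene');np.savez('scene4.npz',**c);cv2.imwrite('pics/c4.png',cv2.resize(cv2.cvtColor(c['frame'],cv2.COLOR_RGB2BGR)[120:220,150:250],(600,600),interpolation=cv2.INTER_CUBIC))"
```

```text
12.6 [ 0.43424228 -0.21881555  0.25791855] [-0.07436055  0.25473714 -0.3288776 ] 0.3974223741881388
shift [-0.009 -0.81   0.607] turn [ 0.0019 -0.0014 -0.0011] t 12.6 F [-0.1  0.3 -0.3] w 0.3974223741881388 0.0
```

View pics/c4.png

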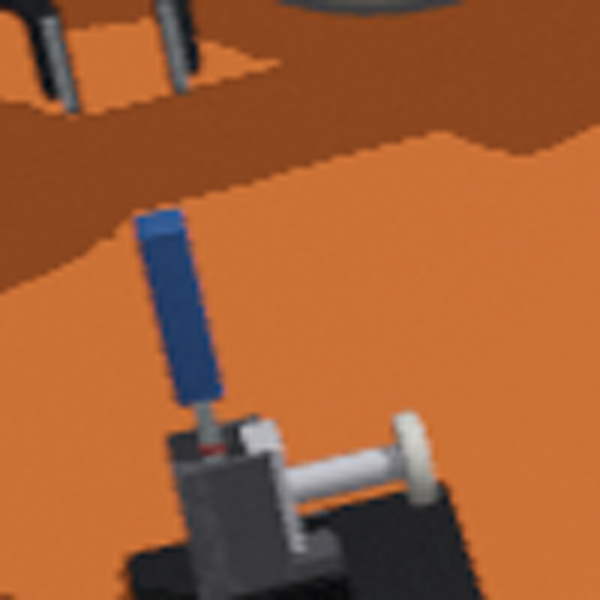

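The gauge stands on its own in the gap: handle at (180,310), red line at the mouth at (212,448). I move beside the knob with the fingers shut.

Emit:
{"name": "drive_tool", "arguments": {"deltas": [{"hand": 0, "dx": -0.005, "dy": -0.4, "dz": 0, "ax": 0, "ay": 0, "az": 0}, {"hand": 0, "dx": -0.005, "dy": -0.81, "dz": 0, "ax": 0, "ay": 0, "az": 0}, {"hand": 0, "dx": -0.005, "dy": -0.83, "dz": 0.3, "ax": 0, "ay": 0, "az": 0}, {"hand": 0, "dx": -0.005, "dy": -0.83, "dz": 0.6, "ax": 0, "ay": 0, "az": 0}, {"hand": 0, "dx": -0.005, "dy": -0.83, "dz": 0.7, "ax": 0, "ay": 0, "az": 0}, {"hand": 0, "dx": -0.005, "dy": -0.83, "dz": 0.7, "ax": 0, "ay": 0, "az": 0}]}}

```text
clock: 13.4
eef_pos: [0.4891, -0.0982, 0.16]
tool_rot: [[0.903, -0.094, 0.418], [-0.086, -0.996, -0.038], [0.42, -0.002, -0.907]]
contact_force: [0.1, -0.3, -0.4]
width: -0.001
grip_force: 0.0
```

```bash
python3 -c "
from h import *
s=env.get_state();print(s['contact_force'],s['width'],RC.T@(s['eef_pos']-clamp));plan(clamp+.125*my-.018*cz,RC)"
```

```text
[ 0.11449759 -0.33482912 -0.376902  ] -0.0010198417539777466 [-0.00106507 -0.12746329 -0.05570716]
shift [0.009 0.017 0.491] turn [-0.0005  0.0018 -0.0016] t 13.4 F [ 0.1 -0.3 -0.4] w -0.0010198417539777466 0.0
```

Emit:
{"name": "drive_tool", "arguments": {"deltas": [{"hand": 0, "dx": 0.009, "dy": 0.01, "dz": 0.2, "ax": 0, "ay": 0, "az": 0}, {"hand": 0, "dx": 0.009, "dy": 0.01, "dz": 0.4, "ax": 0, "ay": 0, "az": 0}, {"hand": 0, "dx": 0.009, "dy": 0.01, "dz": 0.49, "ax": 0, "ay": 0, "az": 0}, {"hand": 0, "dx": 0.009, "dy": 0.01, "dz": 0.49, "ax": 0, "ay": 0, "az": 0}]}}

```text
clock: 13.9
eef_pos: [0.5213, -0.1029, 0.0952]
tool_rot: [[0.903, -0.094, 0.42], [-0.085, -0.996, -0.039], [0.422, -0.001, -0.907]]
contact_force: [0.5, 0.2, 0.8]
width: -0.002
grip_force: 0.0
```

Emit:
{"name": "drive_tool", "arguments": {"deltas": [{"hand": 0, "dx": 0, "dy": 0.04, "dz": 0, "ax": 0, "ay": 0, "az": 0}, {"hand": 0, "dx": 0, "dy": 0.06, "dz": 0, "ax": 0, "ay": 0, "az": 0}, {"hand": 0, "dx": 0, "dy": 0.08, "dz": 0, "ax": 0, "ay": 0, "az": 0}, {"hand": 0, "dx": 0, "dy": 0.08, "dz": 0, "ax": 0, "ay": 0, "az": 0}]}}

```text
clock: 14.4
eef_pos: [0.5201, -0.115, 0.095]
tool_rot: [[0.902, -0.094, 0.42], [-0.086, -0.996, -0.039], [0.422, -0.001, -0.906]]
contact_force: [0.2, 1.0, -0.6]
width: -0.001
grip_force: 0.0
```

Emit:
{"name": "drive_tool", "arguments": {"deltas": [{"hand": 0, "dx": 0, "dy": 0.02, "dz": 0, "ax": 0, "ay": 0, "az": 0}, {"hand": 0, "dx": 0, "dy": 0.04, "dz": 0, "ax": 0, "ay": 0, "az": 0}, {"hand": 0, "dx": 0, "dy": 0.04, "dz": 0, "ax": 0, "ay": 0, "az": 0}]}}

```text
clock: 14.78
eef_pos: [0.5195, -0.1209, 0.0947]
tool_rot: [[0.903, -0.094, 0.42], [-0.085, -0.996, -0.039], [0.422, -0.001, -0.907]]
contact_force: [0.4, 0.1, -1.2]
width: 0.004
grip_force: 0.0
```

```bash
python3 -c "
from h import *
s=env.get_state();print(s['contact_force'],s['width'],RC.T@(s['eef_pos']-clamp));plan(clamp+.125*my-.018*cz,RC)"
```

```text
[ 0.43799611  0.06653393 -1.16999716] 0.004199889717429814 [ 0.00070152 -0.10762717  0.01717419]
shift [-0.005 -0.116  0.005] turn [ 0.0002  0.0004 -0.0016] t 14.775 F [ 0.4  0.1 -1.2] w 0.004199889717429814 0.0
```

Emit:
{"name": "drive_tool", "arguments": {"deltas": [{"hand": 0, "dx": 0, "dy": 0.015, "dz": 0, "ax": 0, "ay": 0, "az": 0}, {"hand": 0, "dx": 0, "dy": 0.03, "dz": 0, "ax": 0, "ay": 0, "az": 0}, {"hand": 0, "dx": 0, "dy": 0.03, "dz": 0, "ax": 0, "ay": 0, "az": 0}]}}

```text
clock: 15.15
eef_pos: [0.5191, -0.1254, 0.0948]
tool_rot: [[0.903, -0.094, 0.42], [-0.085, -0.996, -0.039], [0.422, -0.001, -0.907]]
contact_force: [0.8, 0.0, 0.3]
width: 0.002
grip_force: 0.0
```

Emit:
{"name": "drive_tool", "arguments": {"deltas": [{"hand": 0, "dx": 0, "dy": 0.01, "dz": 0, "ax": 0, "ay": 0, "az": 0}, {"hand": 0, "dx": 0, "dy": 0.02, "dz": 0, "ax": 0, "ay": 0, "az": 0}, {"hand": 0, "dx": 0, "dy": 0.02, "dz": 0, "ax": 0, "ay": 0, "az": 0}]}}

```text
clock: 15.52
eef_pos: [0.5188, -0.1281, 0.0947]
tool_rot: [[0.903, -0.094, 0.42], [-0.085, -0.996, -0.039], [0.422, -0.001, -0.907]]
contact_force: [0.8, 2.9, 0.6]
width: 0.002
grip_force: 1.3
```

```bash
python3 -c "
from h import *
s=env.get_state();print(s['contact_force'],s['width'],RC.T@(s['eef_pos']-clamp))"
```

```text
[0.82060947 2.94717857 0.63317366] 0.0018525734456172928 [ 0.00063648 -0.10044987  0.01716246]
```

Emit:
{"name": "drive_tool", "arguments": {"deltas": [{"hand": 0, "dx": 0, "dy": 0.01, "dz": 0, "ax": 0, "ay": 0, "az": 0}, {"hand": 0, "dx": 0, "dy": 0.02, "dz": 0, "ax": 0, "ay": 0, "az": 0}, {"hand": 0, "dx": 0, "dy": 0.03, "dz": 0, "ax": 0, "ay": 0, "az": 0}, {"hand": 0, "dx": 0, "dy": 0.04, "dz": 0, "ax": 0, "ay": 0, "az": 0}, {"hand": 0, "dx": 0, "dy": 0.04, "dz": 0, "ax": 0, "ay": 0, "az": 0}]}}

```text
clock: 16.15
eef_pos: [0.5182, -0.1344, 0.0947]
tool_rot: [[0.903, -0.094, 0.42], [-0.085, -0.996, -0.039], [0.422, -0.001, -0.907]]
contact_force: [0.3, 2.2, 0.7]
width: 0.002
grip_force: 0.8
```

Emit:
{"name": "drive_tool", "arguments": {"deltas": [{"hand": 0, "dx": 0, "dy": 0.007, "dz": 0, "ax": 0, "ay": 0, "az": 0}, {"hand": 0, "dx": 0, "dy": 0.007, "dz": 0, "ax": 0, "ay": 0, "az": 0}]}}

```text
clock: 16.4
eef_pos: [0.5181, -0.1349, 0.0947]
tool_rot: [[0.903, -0.093, 0.42], [-0.085, -0.996, -0.038], [0.422, -0.001, -0.907]]
contact_force: [1.0, 5.0, 0.8]
width: 0.003
grip_force: 2.5
```

Emit:
{"name": "drive_tool", "arguments": {"deltas": [{"hand": 0, "dx": 0, "dy": 0.007, "dz": 0, "ax": 0, "ay": 0, "az": 0}, {"hand": 0, "dx": 0, "dy": 0.007, "dz": 0, "ax": 0, "ay": 0, "az": 0}]}}

```text
clock: 16.65
eef_pos: [0.5181, -0.135, 0.0947]
tool_rot: [[0.903, -0.092, 0.42], [-0.085, -0.996, -0.036], [0.421, -0.003, -0.907]]
contact_force: [4.2, 11.1, 3.2]
width: 0.0
grip_force: 5.8
```

```bash
python3 -c "
from h import *
s=env.get_state();print(s['contact_force'],s['width'],RC.T@(s['eef_pos']-clamp))"
```

```text
[ 4.16494156 11.13528798  3.23204899] 2.860501494527609e-05 [ 0.00058173 -0.09351385  0.01713976]
```

Emit:
{"name": "drive_tool", "arguments": {"deltas": [{"hand": 0, "dx": 0, "dy": 0.007, "dz": 0, "ax": 0, "ay": 0, "az": 0}, {"hand": 0, "dx": 0, "dy": 0.007, "dz": 0, "ax": 0, "ay": 0, "az": 0}, {"hand": 0, "dx": 0, "dy": 0.007, "dz": 0, "ax": 0, "ay": 0, "az": 0}]}}

```text
clock: 17.02
eef_pos: [0.518, -0.1351, 0.0947]
tool_rot: [[0.903, -0.091, 0.419], [-0.085, -0.996, -0.035], [0.421, -0.004, -0.907]]
contact_force: [6.9, 17.6, 3.6]
width: 0.004
grip_force: 9.0
```

```bash
python3 -c "
from h import *
s=env.get_state();print(s['contact_force'],s['width'],RC.T@(s['eef_pos']-clamp))
c=cap('scene');np.savez('scene5.npz',**c);cv2.imwrite('pics/c5.png',cv2.resize(cv2.cvtColor(c['frame'],cv2.COLOR_RGB2BGR)[145:220,165:240],(600,600),interpolation=cv2.INTER_CUBIC))
tip=clamp-.05*cz+.004*my
print([((proj(c,clamp+a*my)-[165,145]+.5)*8).round() for a in(0,.004,.008)],'handle end ctr',(proj(c,tip+.145*cz)-[165,145]+.5)*8)"
```

```text
[ 6.91261219 17.60972358  3.56603801] 0.004039975422066229 [ 0.00050936 -0.09342373  0.01710383]
[array([148., 398.]), array([161., 395.]), array([174., 392.])] handle end ctr [ 93.62802614 103.52231198]
```

View pics/c5.png

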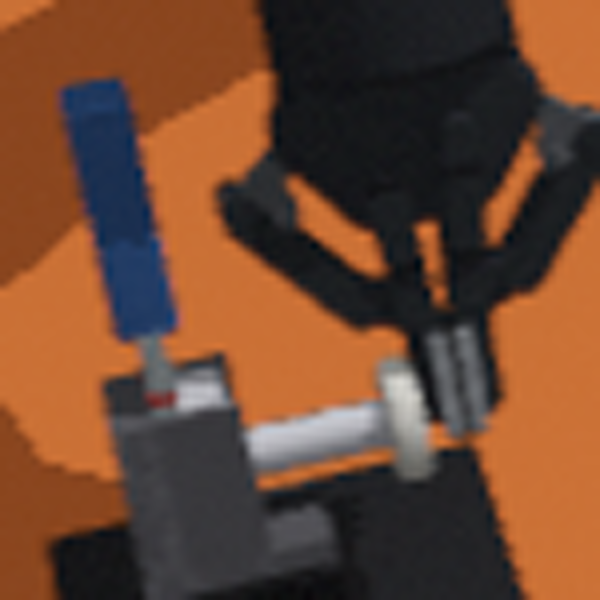

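The jaw now bears on the blade at about (175,385), and the red line is at the mouth at (160,398). The handle is straight. I back away and go round to regrasp.

Emit:
{"name": "drive_tool", "arguments": {"deltas": [{"hand": 0, "dx": 0, "dy": -0.1, "dz": 0, "ax": 0, "ay": 0, "az": 0}, {"hand": 0, "dx": 0, "dy": -0.2, "dz": 0, "ax": 0, "ay": 0, "az": 0}, {"hand": 0, "dx": 0, "dy": -0.2, "dz": -0.3, "ax": 0, "ay": 0, "az": 0}, {"hand": 0.4, "dx": 0, "dy": -0.2, "dz": -0.6, "ax": 0, "ay": 0, "az": 0}, {"hand": 0.4, "dx": 0, "dy": -0.2, "dz": -0.95, "ax": 0, "ay": 0, "az": 0}, {"hand": 0.4, "dx": 0, "dy": -0.2, "dz": -0.95, "ax": 0, "ay": 0, "az": 0}]}}

```text
clock: 17.82
eef_pos: [0.4613, -0.1028, 0.2276]
tool_rot: [[0.9, -0.094, 0.426], [-0.084, -0.996, -0.043], [0.428, 0.003, -0.904]]
contact_force: [-0.2, 0.5, -0.6]
width: 0.398
grip_force: 0.0
```

```bash
python3 -c "
from h import *
r=np.load('rel.npz');print(r['p'],RC.T@(r['p']-clamp))
plan(r['p']+.09*cz,RC);plan(r['p'],RC)"
```

```text
[ 0.47201767 -0.22103276  0.17469508] [-6.54298930e-05 -3.61539972e-03 -7.14136284e-02]
shift [-0.016  0.78  -0.217] turn [ 0.0026 -0.0038 -0.0008] t 17.825 F [-0.2  0.5 -0.6] w 0.3981675868084904 0.0
shift [-0.02   0.777  0.383] turn [ 0.0026 -0.0038 -0.0008] t 17.825 F [-0.2  0.5 -0.6] w 0.3981675868084904 0.0
```

Emit:
{"name": "drive_tool", "arguments": {"deltas": [{"hand": 0.4, "dx": -0.016, "dy": 0, "dz": -0.217, "ax": 0.001, "ay": -0.002, "az": -0.001}, {"hand": 0.4, "dx": -0.016, "dy": 0.3, "dz": -0.217, "ax": 0.001, "ay": -0.002, "az": -0.001}, {"hand": 0.4, "dx": -0.016, "dy": 0.6, "dz": -0.217, "ax": 0.001, "ay": -0.002, "az": -0.001}, {"hand": 0.4, "dx": -0.016, "dy": 0.78, "dz": -0.217, "ax": 0.001, "ay": -0.002, "az": -0.001}, {"hand": 0.4, "dx": -0.016, "dy": 0.78, "dz": -0.217, "ax": 0.001, "ay": -0.002, "az": -0.001}, {"hand": 0.4, "dx": -0.016, "dy": 0.78, "dz": -0.217, "ax": 0.001, "ay": -0.002, "az": -0.001}]}}

```text
clock: 18.58
eef_pos: [0.4341, -0.2163, 0.2517]
tool_rot: [[0.904, -0.091, 0.417], [-0.084, -0.996, -0.036], [0.418, -0.002, -0.908]]
contact_force: [0.3, -0.1, -0.2]
width: 0.401
grip_force: 0.0
```

```bash
python3 -c "
from h import *
r=np.load('rel.npz');plan(r['p'],RC);plan(r['p'],r['R'])"
```

```text
shift [0.016 0.009 0.573] turn [-0.0013  0.003  -0.0006] t 18.575 F [ 0.3 -0.1 -0.2] w 0.400573311971717 0.0
shift [0.016 0.009 0.573] turn [-0.0002  0.0023  0.0008] t 18.575 F [ 0.3 -0.1 -0.2] w 0.400573311971717 0.0
```

Emit:
{"name": "drive_tool", "arguments": {"deltas": [{"hand": 0.4, "dx": 0.016, "dy": 0.009, "dz": 0, "ax": -0.001, "ay": 0.003, "az": 0}, {"hand": 0.4, "dx": 0.016, "dy": 0.009, "dz": 0.2, "ax": -0.001, "ay": 0.003, "az": 0}, {"hand": 0.4, "dx": 0.016, "dy": 0.009, "dz": 0.4, "ax": -0.001, "ay": 0.003, "az": 0}, {"hand": 0.4, "dx": 0.016, "dy": 0.009, "dz": 0.53, "ax": -0.001, "ay": 0.003, "az": 0}, {"hand": 0.4, "dx": 0.016, "dy": 0.009, "dz": 0.565, "ax": -0.001, "ay": 0.003, "az": 0}, {"hand": 0.4, "dx": 0.016, "dy": 0.009, "dz": 0.565, "ax": -0.001, "ay": 0.003, "az": 0}, {"hand": 0.4, "dx": 0.016, "dy": 0.009, "dz": 0.565, "ax": -0.001, "ay": 0.003, "az": 0}]}}

```text
clock: 19.45
eef_pos: [0.4716, -0.2217, 0.1773]
tool_rot: [[0.902, -0.092, 0.423], [-0.083, -0.996, -0.04], [0.424, 0.001, -0.905]]
contact_force: [0.3, -0.2, -0.0]
width: 0.397
grip_force: 0.0
```

```bash
python3 -c "
from h import *
r=np.load('rel.npz');plan(r['p'],RC)
import time
for _ in range(3):
  cap('scene');s=env.get_state();print(RC.T@(s['eef_pos']-clamp))"
```

```text
shift [-0.005 -0.005  0.017] turn [ 0.0007 -0.0013 -0.0002] t 19.45 F [ 0.3 -0.2 -0. ] w 0.3970521444910541 0.0
[ 0.00070769 -0.00288673 -0.07387652]
[ 0.0006376  -0.00285358 -0.07379917]
[ 0.00054095 -0.00288159 -0.07368343]
```

Emit:
{"name": "drive_tool", "arguments": {"deltas": [{"hand": 0.3, "dx": 0, "dy": -0.004, "dz": 0.016, "ax": 0, "ay": -0.001, "az": 0}, {"hand": 0.24, "dx": 0, "dy": -0.004, "dz": 0.016, "ax": 0, "ay": -0.001, "az": 0}, {"hand": 0.24, "dx": 0, "dy": -0.004, "dz": 0.016, "ax": 0, "ay": -0.001, "az": 0}, {"hand": 0.24, "dx": 0, "dy": -0.004, "dz": 0.016, "ax": 0, "ay": -0.001, "az": 0}], "squeeze": 20}}

```text
clock: 20.1
eef_pos: [0.4726, -0.2211, 0.1743]
tool_rot: [[0.903, -0.092, 0.42], [-0.084, -0.996, -0.039], [0.422, -0.0, -0.907]]
contact_force: [0.4, -0.5, 0.6]
width: 0.239
grip_force: 0.0
```

```bash
python3 -c "
from h import *
for _ in range(3):
  cap('scene');s=env.get_state();print(RC.T@(s['eef_pos']-clamp),RC.T@s['contact_force'],s['width'],s['grip_force'],RC.T@s['ft_torque'])"
```

```text
[ 0.00030378 -0.00361408 -0.07078197] [ 0.30214483 -0.52392088  0.55485544] 0.23840634862960483 0.0 [-0.00779443 -0.17519467  0.02245345]
[ 0.00029055 -0.00362137 -0.07078615] [-0.95273712  0.24167889 -0.23908023] 0.244779172789031 0.0 [ 0.06091704 -0.22751459 -0.03301675]
[ 0.00026822 -0.00362504 -0.07077085] [ 0.32616649 -0.39497409 -0.27541174] 0.23941582755486135 0.0 [-0.01398671 -0.17210844  0.04532771]
```

Emit:
{"name": "drive_tool", "arguments": {"deltas": [{"hand": 0.232, "dx": 0, "dy": 0, "dz": 0, "ax": 0, "ay": 0, "az": 0}, {"hand": 0.232, "dx": 0, "dy": 0, "dz": 0, "ax": 0, "ay": 0, "az": 0}]}}

```text
clock: 20.5
eef_pos: [0.4726, -0.2209, 0.1743]
tool_rot: [[0.903, -0.092, 0.42], [-0.084, -0.996, -0.039], [0.422, -0.0, -0.907]]
contact_force: [-1.0, 1.4, 1.3]
width: 0.233
grip_force: 6.1
```

```bash
python3 -c "
from h import *
for _ in range(3):
  cap('scene');s=env.get_state();print(RC.T@(s['eef_pos']-clamp),RC.T@s['contact_force'],s['width'],s['grip_force'])"
```

```text
[ 0.00028724 -0.00373247 -0.07079899] [-0.22976484 -2.08598353 -1.24146827] 0.23435670631424324 6.078203693032265
[ 0.00029781 -0.00372406 -0.07080471] [-0.57204182 -2.10897244 -1.35343317] 0.2330096679564351 6.105777472257614
[ 0.00027252 -0.00373432 -0.07078936] [ 0.34451268 -1.6626556  -1.07724948] 0.2324227352346448 6.13360695540905
```

Emit:
{"name": "drive_tool", "arguments": {"deltas": [{"hand": 0.232, "dx": 0, "dy": -0.002, "dz": 0, "ax": 0, "ay": 0, "az": 0}, {"hand": 0.225, "dx": 0, "dy": -0.002, "dz": 0, "ax": 0, "ay": 0, "az": 0}, {"hand": 0.225, "dx": 0, "dy": -0.002, "dz": 0, "ax": 0, "ay": 0, "az": 0}]}}

```text
clock: 21.02
eef_pos: [0.4726, -0.2209, 0.1743]
tool_rot: [[0.903, -0.092, 0.42], [-0.084, -0.996, -0.039], [0.422, 0.0, -0.907]]
contact_force: [-1.1, -0.3, 0.9]
width: 0.232
grip_force: 19.9
```

```bash
python3 -c "
from h import *
for _ in range(3):
  cap('scene');s=env.get_state();print(RC.T@(s['eef_pos']-clamp),RC.T@s['contact_force'],s['width'],s['grip_force'],RC.T@s['ft_torque'])"
```

```text
[ 0.00029343 -0.00383106 -0.07077071] [-0.1278446  -0.17503677 -0.56156448] 0.2284785163462384 19.965987503528595 [-0.00967162 -0.27261294  0.01143426]
[ 0.00025998 -0.00384035 -0.07076511] [-0.64198142 -0.28430019 -1.17542619] 0.2361313552898853 19.97241497039795 [ 0.03184649 -0.21416446 -0.0297902 ]
[ 0.00028999 -0.00382932 -0.07076971] [ 0.13107602 -0.2347361  -1.15185169] 0.2332973441275561 19.96971845626831 [ 0.00718347 -0.2088603  -0.01780181]
```

Emit:
{"name": "drive_tool", "arguments": {"deltas": [{"hand": 0.2, "dx": 0, "dy": 0, "dz": 0, "ax": 0, "ay": 0, "az": 0}, {"hand": 0.2, "dx": 0, "dy": 0, "dz": 0, "ax": 0, "ay": 0, "az": 0}], "squeeze": 50}}

```text
clock: 21.42
eef_pos: [0.4726, -0.2208, 0.1743]
tool_rot: [[0.903, -0.092, 0.42], [-0.084, -0.996, -0.039], [0.422, 0.0, -0.907]]
contact_force: [-0.6, 0.2, 0.5]
width: 0.23
grip_force: 49.1
```

Emit:
{"name": "drive_tool", "arguments": {"deltas": [{"hand": 0.2, "dx": 0, "dy": 0, "dz": -0.01, "ax": 0, "ay": 0, "az": 0}, {"hand": 0.2, "dx": 0, "dy": 0, "dz": -0.02, "ax": 0, "ay": 0, "az": 0}, {"hand": 0.2, "dx": 0, "dy": 0, "dz": -0.04, "ax": 0, "ay": 0, "az": 0}, {"hand": 0.2, "dx": 0, "dy": 0, "dz": -0.06, "ax": 0, "ay": 0, "az": 0}, {"hand": 0.2, "dx": 0, "dy": 0, "dz": -0.06, "ax": 0, "ay": 0, "az": 0}]}}

```text
clock: 22.05
eef_pos: [0.4688, -0.2205, 0.1827]
tool_rot: [[0.903, -0.092, 0.42], [-0.083, -0.996, -0.039], [0.422, 0.0, -0.907]]
contact_force: [-0.8, -1.3, -0.9]
width: 0.226
grip_force: 48.9
```

```bash
python3 -c "
from h import *
for _ in range(2):
  cap('scene');s=env.get_state();print(RC.T@(s['eef_pos']-clamp),RC.T@s['contact_force'],s['width'],s['grip_force'],RC.T@s['ft_torque'])"
```

```text
[ 0.00031444 -0.0038973  -0.07991583] [-0.51039025  1.69651971  0.60036539] 0.22996200086574475 48.92962574958801 [-0.22649314 -0.29052564 -0.08032081]
[ 0.0003061  -0.00389281 -0.07983619] [0.14621845 0.8195889  0.29562431] 0.22970644993509454 48.92978310585022 [-0.26383376 -0.30409762 -0.08454101]
```

Emit:
{"name": "drive_tool", "arguments": {"deltas": [{"hand": 0.2, "dx": 0, "dy": 0.001, "dz": -0.03, "ax": 0, "ay": 0, "az": 0}, {"hand": 0.2, "dx": 0, "dy": 0.001, "dz": -0.06, "ax": 0, "ay": 0, "az": 0}, {"hand": 0.2, "dx": 0, "dy": 0.001, "dz": -0.09, "ax": 0, "ay": 0, "az": 0}, {"hand": 0.2, "dx": 0, "dy": 0.001, "dz": -0.12, "ax": 0, "ay": 0, "az": 0}, {"hand": 0.2, "dx": 0, "dy": 0.001, "dz": -0.12, "ax": 0, "ay": 0, "az": 0}]}}

```text
clock: 22.78
eef_pos: [0.4612, -0.2198, 0.1991]
tool_rot: [[0.903, -0.092, 0.421], [-0.084, -0.996, -0.039], [0.422, 0.0, -0.906]]
contact_force: [-0.1, -0.1, -1.5]
width: 0.232
grip_force: 49.1
```

Emit:
{"name": "drive_tool", "arguments": {"deltas": [{"hand": 0.2, "dx": 0, "dy": 0, "dz": -0.03, "ax": 0, "ay": 0, "az": 0}, {"hand": 0.2, "dx": 0, "dy": 0, "dz": -0.07, "ax": 0, "ay": 0, "az": 0}, {"hand": 0.2, "dx": 0, "dy": 0, "dz": -0.11, "ax": 0, "ay": 0, "az": 0}, {"hand": 0.2, "dx": 0, "dy": 0, "dz": -0.16, "ax": 0, "ay": 0, "az": 0}, {"hand": 0.2, "dx": 0, "dy": 0, "dz": -0.22, "ax": 0, "ay": 0, "az": 0}, {"hand": 0.2, "dx": 0, "dy": 0, "dz": -0.4, "ax": 0, "ay": 0, "az": 0}, {"hand": 0.2, "dx": 0, "dy": 0, "dz": -0.6, "ax": 0, "ay": 0, "az": 0}, {"hand": 0.2, "dx": 0, "dy": 0, "dz": -0.6, "ax": 0, "ay": 0, "az": 0}]}}

```text
clock: 23.78
eef_pos: [0.4234, -0.2169, 0.2823]
tool_rot: [[0.902, -0.093, 0.423], [-0.083, -0.996, -0.042], [0.425, 0.003, -0.905]]
contact_force: [0.3, 0.2, -1.3]
width: 0.229
grip_force: 49.2
```

```bash
python3 -c "
from h import *
s=env.get_state();print(RC.T@(s['eef_pos']-clamp),s['contact_force'])
c=cap('scene');np.savez('scene6.npz',**c);cv2.imwrite('pics/c6.png',cv2.resize(cv2.cvtColor(c['frame'],cv2.COLOR_RGB2BGR)[130:220,155:245],(600,600),interpolation=cv2.INTER_CUBIC))
plan([*slot[:2],.26],RH)"
```

```text
[ 0.00120344 -0.00331617 -0.18957762] [ 0.32903559  0.24745649 -1.3360647 ]
shift [ 0.473 -2.637  0.371] turn [ 0.0448 -0.2756 -0.199 ] t 23.825 F [ 0.   0.6 -1.6] w 0.22596339849030933 49.24740135669708
```

View pics/c6.png

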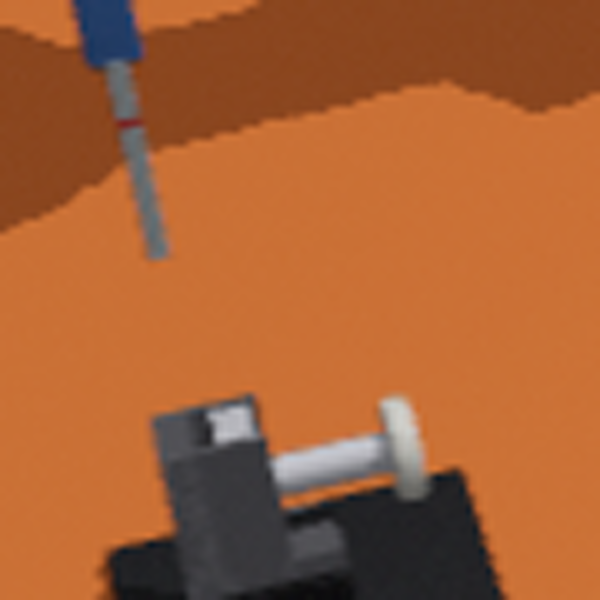

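The gauge is out with its tip at (157,258), and the jaw stayed put, leaving a gap of about 8 mm at (202,430). I return to the holder.

Emit:
{"name": "drive_tool", "arguments": {"deltas": [{"hand": 0.2, "dx": 0.158, "dy": -0.879, "dz": -0.1, "ax": 0.045, "ay": -0.276, "az": -0.199}, {"hand": 0.2, "dx": 0.158, "dy": -0.879, "dz": -0.1, "ax": 0.045, "ay": -0.276, "az": -0.199}, {"hand": 0.2, "dx": 0.158, "dy": -0.879, "dz": -0.1, "ax": 0.045, "ay": -0.276, "az": -0.199}, {"hand": 0.2, "dx": 0.158, "dy": -0.879, "dz": -0.1, "ax": 0.045, "ay": -0.276, "az": -0.199}, {"hand": 0.2, "dx": 0.158, "dy": -0.879, "dz": -0.1, "ax": 0.045, "ay": -0.276, "az": -0.199}, {"hand": 0.2, "dx": 0.158, "dy": -0.879, "dz": -0.1, "ax": 0.045, "ay": -0.276, "az": -0.199}]}}

```text
clock: 24.58
eef_pos: [0.4502, -0.0872, 0.3036]
tool_rot: [[0.975, 0.221, -0.001], [0.221, -0.975, 0.002], [-0.0, -0.002, -1.0]]
contact_force: [-0.4, -0.4, -0.8]
width: 0.23
grip_force: 49.4
```

```bash
python3 -c "
from h import *
plan([*(slot+.0015*hy)[:2],.26],RH);print(env.get_state()['eef_pos'])"
```

```text
shift [ 1.01  -1.533  0.293] turn [-0.0012  0.0003 -0.0014] t 24.575 F [-0.4 -0.4 -0.8] w 0.2302598805494616 49.39937889575958
[ 0.45015846 -0.08720818  0.30362841]
```

Emit:
{"name": "drive_tool", "arguments": {"deltas": [{"hand": 0.2, "dx": 0.5, "dy": -0.77, "dz": 0, "ax": -0.001, "ay": 0, "az": -0.001}, {"hand": 0.2, "dx": 0.5, "dy": -0.77, "dz": 0, "ax": -0.001, "ay": 0, "az": -0.001}, {"hand": 0.2, "dx": 0.5, "dy": -0.77, "dz": 0, "ax": -0.001, "ay": 0, "az": -0.001}, {"hand": 0.2, "dx": 0.5, "dy": -0.77, "dz": 0, "ax": -0.001, "ay": 0, "az": -0.001}]}}

```text
clock: 25.08
eef_pos: [0.4978, 0.0425, 0.3039]
tool_rot: [[0.974, 0.225, -0.001], [0.225, -0.974, -0.0], [-0.001, -0.0, -1.0]]
contact_force: [-0.3, -0.1, -0.7]
width: 0.229
grip_force: 49.7
```

Emit:
{"name": "drive_tool", "arguments": {"deltas": [{"hand": 0.2, "dx": 0.51, "dy": -0.763, "dz": 0, "ax": 0, "ay": 0, "az": 0}, {"hand": 0.2, "dx": 0.51, "dy": -0.763, "dz": 0, "ax": 0, "ay": 0, "az": 0}, {"hand": 0.2, "dx": 0.51, "dy": -0.763, "dz": 0.25, "ax": 0, "ay": 0, "az": 0}, {"hand": 0.2, "dx": 0.51, "dy": -0.763, "dz": 0.4, "ax": 0, "ay": 0, "az": 0}, {"hand": 0.2, "dx": 0.51, "dy": -0.763, "dz": 0.5, "ax": 0, "ay": 0, "az": 0}, {"hand": 0.2, "dx": 0.51, "dy": -0.763, "dz": 0.5, "ax": 0, "ay": 0, "az": 0}]}}

```text
clock: 25.82
eef_pos: [0.5466, 0.1703, 0.2286]
tool_rot: [[0.975, 0.223, -0.002], [0.223, -0.975, -0.0], [-0.002, -0.0, -1.0]]
contact_force: [0.1, -0.5, -0.7]
width: 0.23
grip_force: 49.7
```

```bash
python3 -c "
from h import *
plan([*(slot+.0015*hy)[:2],.2045],RH);s=env.get_state();e=s['eef_pos'];T=s['tool_rot'];print(e)
tip=e+T[:,2]*.1193
G=lambda x,y,z:tip+x*T[:,0]+y*T[:,1]-z*T[:,2]
c=cap('scene');np.savez('scene7.npz',**c);x0,y0=300,120
pp=lambda X:((proj(c,X)-[x0,y0]+.5)*8).round().astype(int).tolist()
print('tip corners',[pp(G(a,b,0)) for a in(-.015,.015) for b in(-.004,.004)],'slot',[pp(slot+a*hx+b*hy) for a in(-.018,.018) for b in(-.007,.007)])
cv2.imwrite('pics/c7.png',cv2.resize(cv2.cvtColor(c['frame'],cv2.COLOR_RGB2BGR)[y0:y0+75,x0:x0+80],(640,600),interpolation=cv2.INTER_CUBIC))"
```

```text
shift [ 0.004 -0.002  0.161] turn [-0.0002  0.0015  0.0001] t 25.825 F [ 0.1 -0.5 -0.7] w 0.2303721676200654 49.690643548965454
[0.54656764 0.17027253 0.22860336]
tip corners [[249, 318], [231, 328], [311, 370], [293, 379]] slot [[208, 381], [238, 365], [281, 443], [311, 426]]
```

View pics/c7.png

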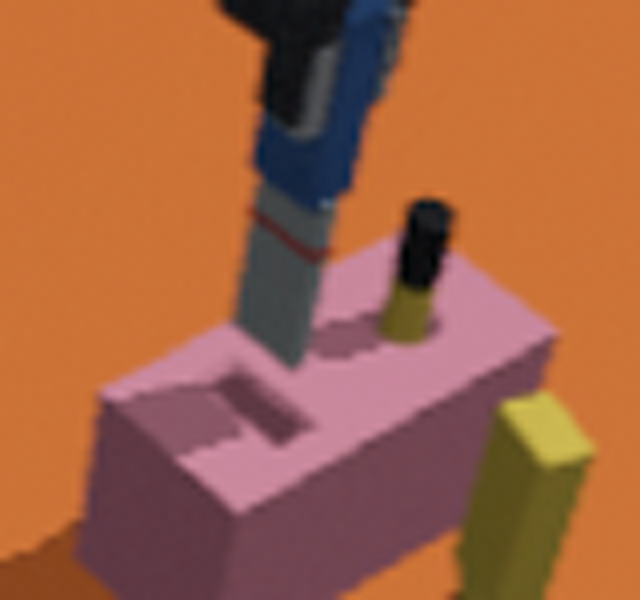

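The slot mouth shows at (210,385)–(313,425), matching the prediction. The blade tip is about 24 mm above it at (293,368), and the marker is undisturbed. I lower with a small correction.

Emit:
{"name": "drive_tool", "arguments": {"deltas": [{"hand": 0.2, "dx": 0.01, "dy": 0.003, "dz": 0.05, "ax": 0, "ay": 0.001, "az": 0}, {"hand": 0.2, "dx": 0.01, "dy": 0.003, "dz": 0.1, "ax": 0, "ay": 0.001, "az": 0}, {"hand": 0.2, "dx": 0.01, "dy": 0.003, "dz": 0.15, "ax": 0, "ay": 0.001, "az": 0}, {"hand": 0.2, "dx": 0.01, "dy": 0.003, "dz": 0.18, "ax": 0, "ay": 0.001, "az": 0}, {"hand": 0.2, "dx": 0.01, "dy": 0.003, "dz": 0.2, "ax": 0, "ay": 0.001, "az": 0}, {"hand": 0.2, "dx": 0.01, "dy": 0.003, "dz": 0.2, "ax": 0, "ay": 0.001, "az": 0}]}}

```text
clock: 26.62
eef_pos: [0.5481, 0.1715, 0.1989]
tool_rot: [[0.974, 0.225, 0.0], [0.225, -0.974, 0.0], [0.0, -0.0, -1.0]]
contact_force: [0.5, -0.3, -1.9]
width: 0.222
grip_force: 49.7
```

Emit:
{"name": "drive_tool", "arguments": {"deltas": [{"hand": 0.2, "dx": 0, "dy": 0, "dz": 0.02, "ax": 0, "ay": 0, "az": 0}, {"hand": 0.2, "dx": 0, "dy": 0, "dz": 0.04, "ax": 0, "ay": 0, "az": 0}, {"hand": 0.2, "dx": 0, "dy": 0, "dz": 0.04, "ax": 0, "ay": 0, "az": 0}]}}

```text
clock: 27.0
eef_pos: [0.548, 0.1715, 0.1927]
tool_rot: [[0.974, 0.225, -0.0], [0.225, -0.974, 0.0], [-0.0, -0.0, -1.0]]
contact_force: [-0.8, -0.6, -1.0]
width: 0.23
grip_force: 49.7
```

```bash
python3 -c "
from h import *
plan([*(slot+.0008*hy+.001*hx)[:2],.1447],RH);s=env.get_state();print(s['eef_pos'],s['contact_force'])"
```

```text
shift [-0.001  0.008  0.32 ] turn [-0.0001  0.0002  0.0013] t 27.0 F [-0.8 -0.6 -1. ] w 0.23024357435795503 49.7150444984436
[0.54804944 0.17145465 0.19265815] [-0.79530111 -0.62070119 -1.01276652]
```

Emit:
{"name": "drive_tool", "arguments": {"deltas": [{"hand": 0.2, "dx": 0, "dy": 0.004, "dz": 0.08, "ax": 0, "ay": 0, "az": 0}, {"hand": 0.2, "dx": 0, "dy": 0.004, "dz": 0.16, "ax": 0, "ay": 0, "az": 0}, {"hand": 0.2, "dx": 0, "dy": 0.004, "dz": 0.24, "ax": 0, "ay": 0, "az": 0}, {"hand": 0.2, "dx": 0, "dy": 0.004, "dz": 0.29, "ax": 0, "ay": 0, "az": 0}, {"hand": 0.2, "dx": 0, "dy": 0.004, "dz": 0.305, "ax": 0, "ay": 0, "az": 0}, {"hand": 0.2, "dx": 0, "dy": 0.004, "dz": 0.305, "ax": 0, "ay": 0, "az": 0}]}}

```text
clock: 27.75
eef_pos: [0.5484, 0.171, 0.1473]
tool_rot: [[0.974, 0.225, 0.001], [0.225, -0.974, 0.0], [0.001, -0.0, -1.0]]
contact_force: [0.1, -0.3, -0.9]
width: 0.229
grip_force: 49.7
```

Emit:
{"name": "drive_tool", "arguments": {"deltas": [{"hand": 0.2, "dx": 0, "dy": 0, "dz": 0.01, "ax": 0, "ay": 0, "az": 0}, {"hand": 0.2, "dx": 0, "dy": 0, "dz": 0.01, "ax": 0, "ay": 0, "az": 0}]}}

```text
clock: 28.0
eef_pos: [0.5483, 0.1709, 0.1458]
tool_rot: [[0.974, 0.225, 0.0], [0.225, -0.974, 0.0], [0.0, -0.0, -1.0]]
contact_force: [-0.1, -0.2, -0.9]
width: 0.225
grip_force: 49.7
```

Emit:
{"name": "drive_tool", "arguments": {"deltas": [{"hand": 0.2, "dx": 0, "dy": 0, "dz": 0.01, "ax": 0, "ay": 0, "az": 0}, {"hand": 0.2, "dx": 0, "dy": 0, "dz": 0.01, "ax": 0, "ay": 0, "az": 0}]}}

```text
clock: 28.25
eef_pos: [0.5482, 0.1709, 0.1441]
tool_rot: [[0.974, 0.225, 0.0], [0.225, -0.974, 0.0], [0.0, -0.0, -1.0]]
contact_force: [-0.1, -0.4, -1.2]
width: 0.229
grip_force: 49.7
```

Emit:
{"name": "drive_tool", "arguments": {"deltas": [{"hand": 0.2, "dx": 0, "dy": 0, "dz": 0.007, "ax": 0, "ay": 0, "az": 0}, {"hand": 0.2, "dx": 0, "dy": 0, "dz": 0.007, "ax": 0, "ay": 0, "az": 0}]}}

```text
clock: 28.5
eef_pos: [0.5484, 0.1709, 0.1435]
tool_rot: [[0.974, 0.225, 0.001], [0.225, -0.974, 0.0], [0.001, -0.0, -1.0]]
contact_force: [-0.7, 0.5, 2.5]
width: 0.228
grip_force: 50.4
```

Emit:
{"name": "drive_tool", "arguments": {"deltas": [{"hand": 0.2, "dx": 0, "dy": 0, "dz": 0.007, "ax": 0, "ay": 0, "az": 0}, {"hand": 0.2, "dx": 0, "dy": 0, "dz": 0.007, "ax": 0, "ay": 0, "az": 0}]}}

```text
clock: 28.75
eef_pos: [0.5487, 0.171, 0.1435]
tool_rot: [[0.974, 0.225, 0.002], [0.225, -0.974, 0.0], [0.002, 0.0, -1.0]]
contact_force: [-1.9, -1.0, 10.0]
width: 0.229
grip_force: 51.4
```

Emit:
{"name": "drive_tool", "arguments": {"deltas": [{"hand": 0.2, "dx": 0, "dy": 0, "dz": -0.007, "ax": 0, "ay": 0, "az": 0}, {"hand": 0.45, "dx": 0, "dy": 0, "dz": -0.007, "ax": 0, "ay": 0, "az": 0}, {"hand": 0.45, "dx": 0, "dy": 0, "dz": -0.007, "ax": 0, "ay": 0, "az": 0}, {"hand": 0.45, "dx": 0, "dy": 0, "dz": -0.007, "ax": 0, "ay": 0, "az": 0}]}}

```text
clock: 29.25
eef_pos: [0.5483, 0.1709, 0.143]
tool_rot: [[0.974, 0.225, 0.0], [0.225, -0.974, 0.0], [0.0, -0.0, -1.0]]
contact_force: [-0.0, 0.5, 0.0]
width: 0.451
grip_force: 0.0
```

Emit:
{"name": "drive_tool", "arguments": {"deltas": [{"hand": 0.45, "dx": 0, "dy": 0, "dz": -0.1, "ax": 0, "ay": 0, "az": 0}, {"hand": 0.45, "dx": 0, "dy": 0, "dz": -0.3, "ax": 0, "ay": 0, "az": 0}, {"hand": 0.45, "dx": 0, "dy": 0, "dz": -0.6, "ax": 0, "ay": 0, "az": 0}, {"hand": 0.45, "dx": 0, "dy": 0, "dz": -0.9, "ax": 0, "ay": 0, "az": 0}, {"hand": 0.45, "dx": 0, "dy": 0, "dz": -0.9, "ax": 0, "ay": 0, "az": 0}]}}

```text
clock: 29.88
eef_pos: [0.5492, 0.1711, 0.2827]
tool_rot: [[0.974, 0.225, 0.008], [0.225, -0.974, 0.001], [0.008, 0.001, -1.0]]
contact_force: [-0.1, -0.2, -0.7]
width: 0.45
grip_force: 0.0
```

```bash
python3 -c "
from h import *
s=env.get_state();print(s['clock'],s['eef_pos'],s['contact_force'])
c=cap('scene','c8.png')
a=c['frame'][110:300,150:390];cv2.imwrite('pics/c8.png',cv2.resize(cv2.cvtColor(a,cv2.COLOR_RGB2BGR),(756,598),interpolation=cv2.INTER_CUBIC))"
```

```text
29.875 [0.54922371 0.17106025 0.28273999] [-0.07284016 -0.21495767 -0.73300205]
```

View pics/c8.png

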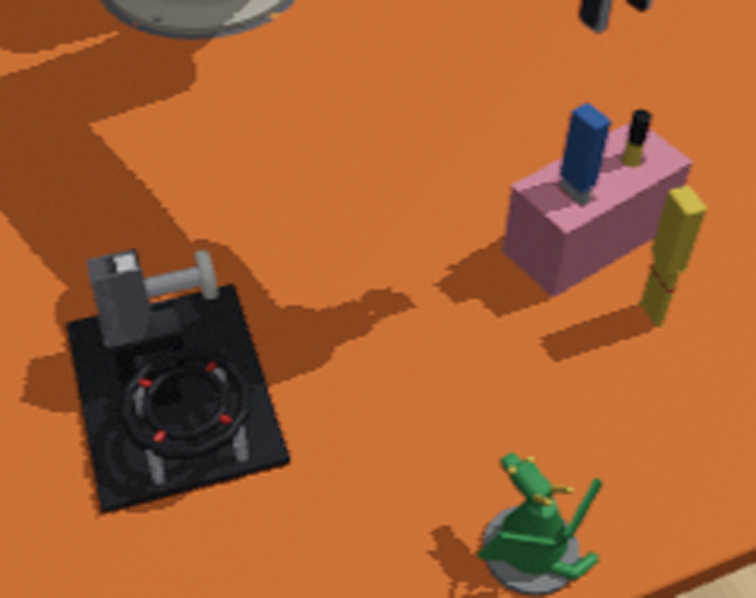

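The gauge stands back in its slot at (585,150). The marker at (637,138) and the dragon at (535,530) are untouched, the jaw is set, and the gripper is clear above. I hand in.

```bash
python3 -c "
from h import *
print(env.finish_job())"
```

```text
the job is handed in; nothing more can be done
None
```

The clamp jaw is set snug to the gauge blade, the gauge is back at the bottom of its slot, the marker and dragon look undisturbed in the last picture, and the job was handed in at about 30 s (verdict not shown).

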